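Read the colour of coated rods

TASK

Set the white calibration puck flat in the round recess of its black holder, and roll every coated rod that is there, in its own V-stand, until its painted flat faces straight up. Then take the handheld colour meter by its handle and, keeping it level, hold its reading spot steady for two seconds on the middle of the puck, then likewise on the painted flat of each rod present in the order red, yellow, blue, green. Lastly lay the meter back on the middle of its black mat, leaving puck and rods as set and the tape, marker and beaker where they are.

Things in the scene. Friction and masses are not known exactly. Their poses are not given: they have to be found in the camera images.
- rod_red: aluminium rod, red band at one end, red painted flat at the other; may be absent. 170 mm long, 36 mm diameter, 0.22 kg, loose in stand0. Origin on its axis midway between the V cheeks; x along the axis to the painted end, z the flat's outward normal. Plain round from x = -75 to +45 mm, then flatted to +95 mm, the flat 11 mm off the axis. May be turned in place or lifted a little and turned
- rod_red_flat (a point): middle of the painted flat of the red rod (70 mm from the rod's origin along its x)
- rod_yellow: aluminium rod, yellow band at one end, yellow painted flat at the other; may be absent. 170 mm long, 36 mm diameter, 0.22 kg, loose in stand1. Origin on its axis midway between the V cheeks; x along the axis to the painted end, z the flat's outward normal. Plain round from x = -75 to +45 mm, then flatted to +95 mm, the flat 11 mm off the axis. May be turned in place or lifted a little and turned
- rod_yellow_flat (a point): middle of the painted flat of the yellow rod (70 mm from the rod's origin along its x)
- rod_blue: aluminium rod, blue band at one end, blue painted flat at the other; may be absent. 170 mm long, 36 mm diameter, 0.22 kg, loose in stand2. Origin on its axis midway between the V cheeks; x along the axis to the painted end, z the flat's outward normal. Plain round from x = -75 to +45 mm, then flatted to +95 mm, the flat 11 mm off the axis. May be turned in place or lifted a little and turned
- rod_blue_flat (a point): middle of the painted flat of the blue rod (70 mm from the rod's origin along its x)
- rod_green: aluminium rod, green band at one end, green painted flat at the other; may be absent. 170 mm long, 36 mm diameter, 0.22 kg, loose in stand2. Origin on its axis midway between the V cheeks; x along the axis to the painted end, z the flat's outward normal. Plain round from x = -75 to +45 mm, then flatted to +95 mm, the flat 11 mm off the axis. May be turned in place or lifted a little and turned
- rod_green_flat (a point): middle of the painted flat of the green rod (70 mm from the rod's origin along its x)
- stand0: fixed V-stand: grey base plate 100 x 76 mm (top 16 mm above the origin), two dark steel cheeks 10 mm thick, up to 64 mm, with 90 degree V notches, centred 40 mm either side of the middle along x (70 mm clear between them). Origin under its middle at the level of the dark bench top, x along the V; the axis of a rod in it is 66 mm above the origin; may be empty
- stand1: fixed V-stand: grey base plate 100 x 76 mm (top 16 mm above the origin), two dark steel cheeks 10 mm thick, up to 64 mm, with 90 degree V notches, centred 40 mm either side of the middle along x (70 mm clear between them). Origin under its middle at the level of the dark bench top, x along the V; the axis of a rod in it is 66 mm above the origin; may be empty
- stand2: fixed V-stand: grey base plate 100 x 76 mm (top 16 mm above the origin), two dark steel cheeks 10 mm thick, up to 64 mm, with 90 degree V notches, centred 40 mm either side of the middle along x (70 mm clear between them). Origin under its middle at the level of the dark bench top, x along the V; the axis of a rod in it is 66 mm above the origin; holds the blue or the green rod
- puck: white ceramic calibration puck, 60 mm diameter, 20 mm thick, 0.12 kg, loose on the dark bench at first. Origin at the middle of its underside, z up
- puck_top (a point): middle of the puck's upper face
- holder: fixed black square block 100 x 100 x 20 mm with a round recess, 64 mm diameter and 8 mm deep, in the middle of its top. Origin at the middle of its underside, on the dark bench (z = 0)
- holder_floor (a point): middle of the floor of the recess, 12 mm above the bench
- meter: handheld colour meter, 177 mm long, 0.25 kg, lying on the mat: blue handle (34 mm wide, 34 mm high, x = -85 to +35 mm), white head (44 mm wide, 50 mm high, x = +35 to +92 mm) whose lens looks forward and down, 30 degrees from straight down. Origin on its flat underside near the centre of mass; x to the head, z up. Take it by the handle near the origin
- meter_spot (a point): the meter's reading spot, fixed to the meter 80 mm in front of the lens: 116 mm ahead of the meter's origin along x and 60 mm below its underside. It reads when this point is held within 15 mm of the middle of the face to be read, the meter's underside parallel to that face within 20 degrees
- mat: black rubber mat, fixed, 200 x 110 x 2 mm, where the meter lies; on the pale bench, whose top is 6 mm above the dark one (the step runs at y = 0.022 m); origin at the middle of its underside, x along its length
- tape_roll: bystander: roll of green tape, 78 mm across, 19 mm high, origin under its centre
- marker_blue: bystander: blue board marker lying down, 136 mm long, origin under its centre
- beaker_c: bystander: clear plastic beaker, 97 mm across, 75 mm high, origin under its centre

How it is judged:
On the way, in this order (a step that is already met when the one before it is completed fails the run):
1. the puck sits flat in the recess and the flat of every rod present faces up, the rods lying in their stands (horizontal distance between puck and holder below 0.006 m and distance between puck and holder_floor below 0.007 m and angle between puck's own z axis and vertical below 0.06 rad and angle between each of rod_red, rod_yellow, rod_blue, rod_green's own z axis and vertical below 0.17 rad and horizontal distance between rod_red and stand0 below 0.02 m and z of rod_red in the frame of stand0 below 0.071 m and horizontal distance between rod_yellow and stand1 below 0.02 m and z of rod_yellow in the frame of stand1 below 0.071 m and horizontal distance between each of rod_blue, rod_green and stand2 below 0.02 m and z of each of rod_blue, rod_green in the frame of stand2 below 0.071 m), for 0.3 s.
2. the meter's spot is held on the middle of the seated puck for 1.2 s (within 15 mm, meter level within 20 degrees) (distance between meter_spot and puck_top below 0.015 m and angle between the z axis of meter and the z axis of puck, either way round below 0.35 rad and horizontal distance between puck and holder below 0.006 m), for 1.2 s.
3. the meter's spot is held on the middle of the red rod's flat for 1.2 s (within 15 mm, meter parallel to the flat within 20 degrees), the flat still up (distance between meter_spot and rod_red_flat below 0.015 m and angle between the z axis of meter and the z axis of rod_red, either way round below 0.35 rad and angle between rod_red's own z axis and vertical below 0.17 rad), for 1.2 s.
4. the meter's spot is held on the middle of the yellow rod's flat for 1.2 s (within 15 mm, meter parallel to the flat within 20 degrees), the flat still up (distance between meter_spot and rod_yellow_flat below 0.015 m and angle between the z axis of meter and the z axis of rod_yellow, either way round below 0.35 rad and angle between rod_yellow's own z axis and vertical below 0.17 rad), for 1.2 s.
5. the meter's spot is held on the middle of the blue rod's flat for 1.2 s (within 15 mm, meter parallel to the flat within 20 degrees), the flat still up (distance between meter_spot and rod_blue_flat below 0.015 m and angle between the z axis of meter and the z axis of rod_blue, either way round below 0.35 rad and angle between rod_blue's own z axis and vertical below 0.17 rad), for 1.2 s.
6. the meter's spot is held on the middle of the green rod's flat for 1.2 s (within 15 mm, meter parallel to the flat within 20 degrees), the flat still up (distance between meter_spot and rod_green_flat below 0.015 m and angle between the z axis of meter and the z axis of rod_green, either way round below 0.35 rad and angle between rod_green's own z axis and vertical below 0.17 rad), for 1.2 s.
At the end, for the whole second after the job is handed in: The puck sits on the floor of the recess (centred within 6 mm, tilted less than 3 degrees); every rod present lies in its own stand (within 20 mm of its middle) with its flat facing up within 10 degrees; the meter lies flat on its mat, its origin within 45 mm of the mat's middle; all at rest (all of step 1 and linear speed of each of rod_red, rod_yellow, rod_blue, rod_green, meter, puck below 0.02 m/s and horizontal distance between meter and mat below 0.045 m and z of meter in the frame of mat below 0.007 m and angle between meter's own z axis and vertical below 0.08 rad); the robot touches nothing.
It fails at once if the tape roll, the marker or the beaker is moved by more than 40 mm (distance of any of tape_roll, marker_blue, beaker_c from where it was at the start of the episode above 0.04 m).
It fails at once if a rod falls off its stand (height (world z) of any of rod_red, rod_yellow, rod_blue, rod_green below 0.045 m).
Of rod_red, rod_yellow only 1 to 2 are there at a start; the rules pass over those that are not, and their reading is None.
Of rod_blue, rod_green only 1 to 1 are there at a start; the rules pass over those that are not, and their reading is None.
At some moment in a run one of puck may be knocked a few centimetres aside while the robot is not near it.
It also fails if it takes over 210 s, if anything falls off the work surface, if the arm or the gripper's body presses on something with over 40 N, if the wrist force passes 120 N, or if a joint passes its speed limit or range.

ROBOT

A 6-joint arm with a two-finger parallel gripper is mounted at the origin on the work surface; the furniture and walls round the work are solid. World frame = base frame: x ahead of the robot, y to its left, z up, the work surface at z = 0. Lengths are in m, angles in rad, forces in N, time in s.
With the tool pointing down it reaches from about 0.375 to 0.9 m from the base axis. Payload 3.1 kg.
Tool frame: the origin (TCP) lies on the centre line of the jaws, within the pads' length; the fingertips stand 8 mm ahead of it and the grasp point (between the pads) lies 11 mm behind it; z points along the fingers, y is the line along which they close (so a half turn about z gives the same grasp; the last joint's range is limited). The gripper opens to 85 mm and grips with 20 to 120 N. Pads are 22 mm wide; open, the fingers measure 114 mm over their backs; the gripper's body (76 mm by 85 mm) begins 54 mm behind the grasp point. The pads swing forward as they close: fully open they stand 13 mm farther back than shut.
Start: joints at [0.96, 0.527, 1.433, -0, 1.181, -0.178], TCP at [0.262, 0.567, 0.239] pointing down, gripper open.
Joint ranges: [-3.08, 3.08], [-0.75, 2.2], [0.22, 2.44], [-1.43, 4.57], [0, 2.65], [-2.85, 2.85]. Speed limits (rad/s): [2.79, 2.79, 3.14, 3.14, 3.14, 3.14].

INTERFACE

Orientations are given as a unit quaternion [w, x, y, z].
In Python, from plant import robot, viewer, close_job gives the robot as it stands.
- The arm moves only by the shell command python3 -m creep 'ROWS' [OPENING] [FORCE]. ROWS is JSON, a list of rows, each a list of 4 numbers: the shift along the tool's x, y, z in cm, then the turn about the tool's z in rad. In form: [[dx, dy, dz, twist], ...]. A call has 1 to 5 rows; each row shifts and turns the commanded pose from where the row before left it, along the tool's axes as they then stand; what a row does not reach is not made up. A row lasts 1/8 s, in which the tool goes at most 62.5 mm and 10.7 degrees, less where a joint would pass 70% of its speed; a pose out of reach is approached as far as the arm can. A call with a gripper value outside its range is refused whole. OPENING is the finger opening in cm, from 0 to 8.54, set as the call begins (- or left out, the last holds). The fingers move at their own pace and stop on an object; FORCE is the grip in N (left out, the last holds). Time passes only in rows, so rows that do not move let the fingers close. It gives the time, the measured TCP pose, the force, the opening and the grip force at its end, in the units of the state.
- robot.state(): the state, without advancing time (a new reading comes with each control period).
- viewer.grab_frame(name): name is "scene" or "top" or "wrist"; returns a dict with "color" (420x560x3 uint8, red, green, blue), "fovy" (degrees; the focal length in pixels is half the picture's height over the tangent of half this angle, whatever the lens; pixels are square), "cx", "cy" (the principal point, pixels), "R" (3x3) and "t" (3): a world point X has camera coordinates R X + t. Camera axes: x right, y down, z forward; pixel columns grow to the right and rows downward; lengths in m; the calibration is good to about 2 mm. A picture is of the moment at which its call begins. There is no depth.
- close_job(): hands the job in; it is judged then, once.
The state is a dict: "clock": time; "q": joint angles; "joint_vel": joint speeds; "tau": joint torques, N m; "ee_pos": TCP position; "ee_rot": TCP orientation; "contact_force": force on the tool from outside, world axes, zero at the start; "wrist_torque": the same for the moment, N m; "width": finger opening in m; "finger_force": force on a finger pad.
Only numpy, scipy, OpenCV 4.12 (cv2) and the standard library are available. Lean on these libraries where they do the work, as an engineer would, in place of code of your own. Each camera call takes 0.05 s, during which the arm holds its last target. There are 200 camera calls.

## Working session

There is one attempt and no reset: what is moved stays moved. The work goes in short steps, Python scripts to look and compute and a shell command to move; the robot and the scene stay as the last step left them, time stands still between calls to the robot, and variables do not carry over. Pictures are saved under pics/ and viewed, at most 14 in all, crops included, and the job is handed in when it is done.

```bash
ls; mkdir -p pics; python3 - <<'E'
from plant import robot, viewer
import cv2,numpy as np
print(robot.state())
for n in ("scene","top"):
    f=viewer.grab_frame(n)
    cv2.imwrite(f"pics/{n}0.png",f["color"][:,:,::-1])
    print(n,f["fovy"],f["cx"],f["cy"],f["R"],f["t"], [k for k in f])
E
```

```text
pics
{'clock': 0.0, 'q': array([ 9.59503173e-01,  5.28457299e-01,  1.43395035e+00,  5.70268118e-06,
        1.18142156e+00, -1.78455084e-01]), 'joint_vel': array([ 8.28996601e-04, -1.43819917e-03,  3.18643940e-04,  2.43427481e-04,
        3.09541869e-04,  3.48882043e-05]), 'tau': array([ 1.33772250e-03, -4.42352450e+01, -1.78028530e+01, -3.31629917e-05,
        8.26572912e-03,  2.60720111e-05]), 'ee_pos': array([0.26167598, 0.56677894, 0.23832379]), 'ee_rot': array([-4.32626150e-04,  2.14734502e-01,  9.76671820e-01, -1.03120603e-03]), 'contact_force': array([0.5038296 , 0.02963216, 0.14357899]), 'wrist_torque': array([0.05560257, 0.04134257, 0.00237109]), 'finger_force': 0.0, 'width': 0.08545141244190708}
scene 55.40204664307126 280.62122269831275 209.6149263435565 [[ 0.26101629  0.96530994  0.00687206]
 [ 0.65096658 -0.17075339 -0.73965249]
 [-0.71282046  0.19753483 -0.67295392]] [-0.20675785 -0.26812775  1.38015853] ['color', 'fovy', 'cx', 'cy', 'R', 't']
top 47.27115657570382 273.80307728463015 214.63273367100965 [[ 0.01684677 -0.99985694 -0.00151004]
 [-0.99579221 -0.01664218 -0.0901161 ]
 [ 0.09007808  0.00302185 -0.99593012]] [0.08714995 0.50956349 1.17551399] ['color', 'fovy', 'cx', 'cy', 'R', 't']
```

View pics/scene0.png

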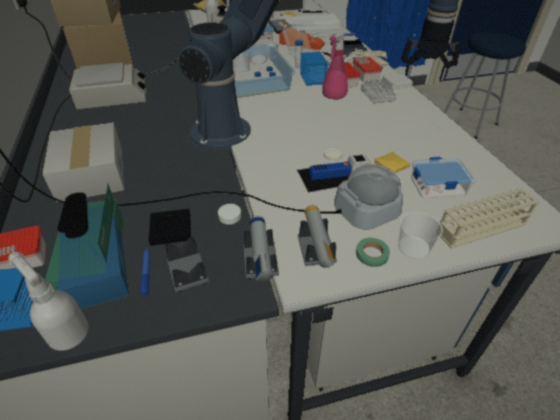

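View pics/top0.png

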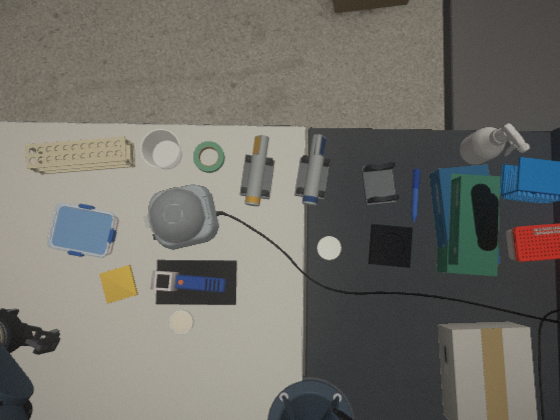

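Yellow rod near (257,170), blue rod near (313,170) in top; empty stand at (379,183), holder (390,246), puck (329,248), meter (193,283) head to image left. Measure and zoom on the rods.

```bash
cat > h.py <<'E'
import numpy as np, cv2, json
from plant import robot, viewer
from scipy.spatial.transform import Rotation as Rn
def grab(n):
    f=viewer.grab_frame(n); f["f"]=f["color"].shape[0]/2/np.tan(np.radians(f["fovy"]/2)); return f
def ray(f,u,v):
    d=f["R"].T@np.array([(u-f["cx"])/f["f"],(v-f["cy"])/f["f"],1.]); return -f["R"].T@f["t"],d
def onz(f,u,v,z):
    c,d=ray(f,u,v); return c+d*(z-c[2])/d[2]
def proj(f,X):
    p=f["R"]@np.asarray(X)+f["t"]; return f["f"]*p[0]/p[2]+f["cx"],f["f"]*p[1]/p[2]+f["cy"]
def pose():
    s=robot.state(); q=s["ee_rot"]; return s,Rn.from_quat([q[1],q[2],q[3],q[0]]).as_matrix()
def togo(X,yaw=None):
    """shift in tool axes (cm) to world X; yaw = wanted direction of tool y (closing line) about world z -> twist first"""
    s,R=pose(); d=np.asarray(X)-s["ee_pos"]
    tw=0
    if yaw is not None:
        a=np.arctan2(R[1,1],R[0,1]); e=(yaw-a+np.pi/2)%np.pi-np.pi/2; tw=-e
    print("tcp",s["ee_pos"].round(4),"tool cm",(100*R.T@d).round(2),"twist",round(tw,3),"q6",s["q"][5].round(2),"tilt",np.degrees(np.arccos(-R[2,2])).round(2))
def blobs(mask,amin=60):
    c,_=cv2.findContours(mask.astype(np.uint8),cv2.RETR_EXTERNAL,cv2.CHAIN_APPROX_NONE)
    return [x for x in c if cv2.contourArea(x)>amin]
E
python3 - <<'E'
from h import *
f=grab("top"); im=f["color"]; hsv=cv2.cvtColor(im,cv2.COLOR_RGB2HSV)
for n,p,z in [("puck",(329,248),.02),("holder",(390,246),.02),("stand_e",(379,183),.016),("tape",(208,156),.02),("marker",(415,194),.01),("beaker",(162,150),.05),
   ("y ends",(263,138),.066),("",(253,203),.066),("b ends",(319,137),.066),("",(308,202),.066),("mat",(196,283),.008),("handle",(211,283),.042)]:
    print(n,onz(f,*p,z).round(3))
s=grab("scene")
a=cv2.resize(im[120:220,225:350],None,fx=4,fy=4,interpolation=cv2.INTER_CUBIC)
b=cv2.resize(s["color"][195:295,235:360],None,fx=4,fy=4,interpolation=cv2.INTER_CUBIC)
cv2.imwrite("pics/z1.png",np.vstack([a,b])[:,:,::-1][:800] if 0 else cv2.resize(np.hstack([a,b]),(800,320))[:,:,::-1])
E
```

```text
puck [ 0.427 -0.043  0.02 ]
holder [ 0.435 -0.195  0.02 ]
stand_e [ 0.593 -0.169  0.016]
tape [0.655 0.265 0.02 ]
marker [ 0.568 -0.261  0.01 ]
beaker [0.661 0.375 0.05 ]
y ends [0.692 0.125 0.066]
 [0.531 0.146 0.066]
b ends [ 0.696 -0.012  0.066]
 [0.536 0.014 0.066]
mat [0.335 0.287 0.008]
handle [0.337 0.245 0.042]
```

View pics/z1.png

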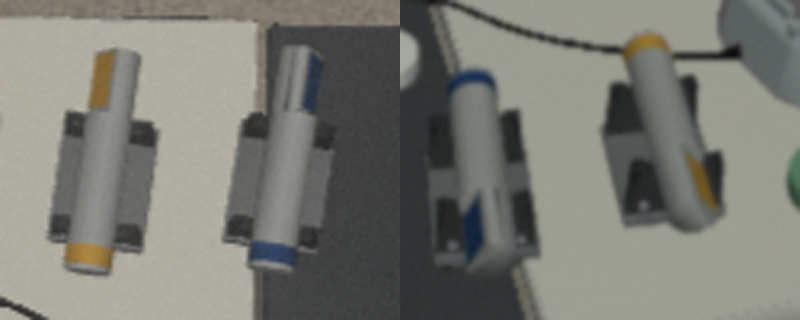

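Flats lie at the far (+x) ends: yellow tilted toward +y, blue toward −y; no red rod or green rod. I'll measure the rods and get ready to approach.

```bash
cat > rods.py <<'E'
from h import *
def band(f,hlo,hhi,box,smin):
    hsv=cv2.cvtColor(f["color"],cv2.COLOR_RGB2HSV); m=cv2.inRange(hsv,(hlo,smin,60),(hhi,255,255)); k=np.zeros_like(m); x0,y0,x1,y1=box; k[y0:y1,x0:x1]=m[y0:y1,x0:x1]
    return [(c.reshape(-1,2).mean(0).round(1),cv2.contourArea(c)) for c in blobs(k,15)]
if __name__=="__main__":
    t=grab("top"); s=grab("scene")
    print(band(t,10,28,(235,120,290,215),80),band(t,105,128,(290,120,335,215),80))
    print(band(s,10,28,(300,195,345,275),80),band(s,105,128,(240,205,280,285),80))
    # stand base-plate grey + cheeks dark: min area rect of non-white in yellow stand
    g=cv2.cvtColor(t["color"],cv2.COLOR_RGB2GRAY)
    print(g[150:200:8,236:280:4])
    for n,x0,y0,x1,y1 in [("empty",355,155,402,212)]:
        print(g[160:206:6,356:402:3])
    togo([0.59,0.135,0.27],1.44)
E
python3 rods.py
```

```text
[(array([252.5, 199.2]), 68.0), (array([256.4, 144.5]), 74.0)] [(array([310. , 198.7]), 54.0), (array([322.5, 145.8]), 34.5)]
[(array([329. , 251.5]), 48.0), (array([311.1, 208.9]), 39.0)] [(array([256.5, 219.4]), 31.0)]
[[171 171 173 174 158 107 141 122 171 172 172]
 [172 172 149  77 106 135 140 115  71 106 175]
 [173 170 109 102 123 141 136  98 100  98 171]
 [172 171 102  95 128 141 131 102 105 108 172]
 [173 172 104 106 134 142 118 104 104 155 172]
 [173 111  63 121 140 136 103  67  99 174 171]
 [170 173 173 122 136 126  94  93  94 172 175]]
[[ 62  66  60  62  61  63  62  61  60  58  59  59  61  62  65  61]
 [ 63  61  68  66  39  49  51  54  56  53  51  45  36  58  62  60]
 [ 61  62  56  85  89  90  90  92  96  97  94  96  79  63  62  62]
 [ 62  61  57  92  93  94  92  95  94  93  95  94 100  57  60  59]
 [ 60  61  64  93  96  95  98  93  96  97  93  92  95  60  60  59]
 [ 61  61  64  84  95  96  92  97  94  94  92  99  98  74  55  59]
 [ 65  59  62  58  94  93  77  75  86  77  63  52  47  42  35  59]
 [ 62  63  60  56  32  28  55  70  90  87  98  86  72  61  61  61]]
tcp [0.262  0.5672 0.2389] tool cm [-47.9  -25.48  -3.09] twist -0.302 q6 -0.18 tilt 0.05
```

```bash
python3 -m creep '[[0,0,-3,-0.15],[0,0,0,-0.15]]'; python3 - <<'E'
from h import *
togo([0.59,0.135,0.27],1.44)
E
```

```text
clock: 0.55
ee_pos: [0.2629, 0.5687, 0.2718]
ee_rot: [0.001, 0.064, 0.998, 0.002]
contact_force: [0.2, -0.1, -0.4]
width: 0.0853
finger_force: 0.0
tcp [0.2629 0.5687 0.2718] tool cm [-37.96 -38.84   0.09] twist 0.003 q6 -0.48 tilt 0.3
```

```bash
python3 -m creep '[[-4.2,-4.3,0,0],[-4.2,-4.3,0,0],[-4.2,-4.3,0,0],[-4.2,-4.3,0,0],[-4.2,-4.3,0,0]]' 0 20; python3 -m creep '[[-4.2,-4.3,0,0],[-4.2,-4.3,0,0],[-4.2,-4.3,0,0],[-4.2,-4.3,0,0],[0,0,0,0]]';  python3 - <<'E'
from h import *
togo([0.59,0.135,0.27],1.44)
f=grab("wrist"); cv2.imwrite("pics/w1.png",f["color"][:,:,::-1]); np.savez("w1.npz",**f)
E
```

```text
clock: 1.18
ee_pos: [0.4428, 0.3249, 0.2695]
ee_rot: [0.0, 0.066, 0.998, 0.0]
contact_force: [0.2, 1.0, -0.8]
width: 0.0001
finger_force: 0.0
clock: 1.8
ee_pos: [0.5885, 0.1298, 0.2692]
ee_rot: [0.001, 0.069, 0.998, -0.0]
contact_force: [0.1, 1.4, -0.2]
width: -0.0001
finger_force: 0.0
tcp [0.5885 0.1298 0.2692] tool cm [-0.08  0.54 -0.08] twist -0.008 q6 -1.4 tilt 0.13
```

View pics/w1.png

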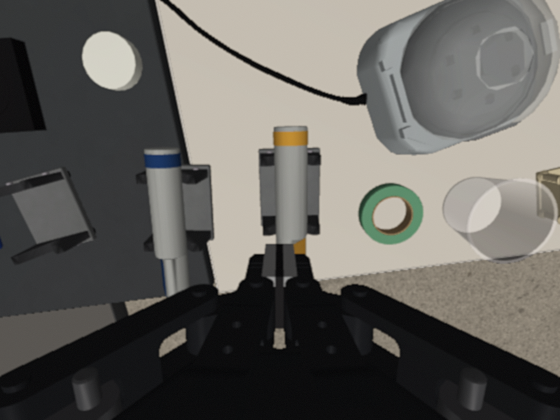

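Wrist view: yellow rod spans (291,128)–(292,250) with flat showing at right (300,245); blue rod (161,151)–(175,290); puck (112,60); closed fingertips (280,250).

```bash
python3 - <<'E'
from h import *
f=dict(np.load("w1.npz")); s,R=pose()
print("cam",(-f["R"].T@f["t"]).round(3))
tip=s["ee_pos"]+R[:,2]*.008
print("tip proj",proj(f,tip),"x±11",proj(f,tip+R[:,0]*.011),proj(f,tip-R[:,0]*.011),"y±14.5",proj(f,tip+R[:,1]*.0145))
g=cv2.cvtColor(f["color"],cv2.COLOR_RGB2GRAY).astype(int)
def rod(v,u0,u1,thr):
    return g[v,u0:u1]
print(g[175,255:325:2]);print(g[220,255:325:2])
print(g[190,140:215:2]);print(g[240,140:215:2])
print("col y",g[120:136,291],"shoulder col 284",g[225:262,283], "blue col",g[140:160,161],g[245:275,166])
E
```

```text
cam [0.525 0.139 0.403]
tip proj (np.float64(282.3990531905911), np.float64(255.29654690293077)) x±11 (np.float64(282.42059806543324), np.float64(234.0904042793355)) (np.float64(282.37829877706116), np.float64(275.7246559827138)) y±14.5 (np.float64(312.01918272950536), np.float64(255.25978239328282))
[190 191 129  99 100 100 100 101 100  99  91 110 126 134 140 147 150 153
 153 152 150 145 136 132 123 106  94 101  99  98  96  95 108 189 192]
[191 191 191 117  29  21  22  23  20  18  53 103 122 133 139 146 149 151
 151 149 146 142 134 126 119  99  57  20  23  22  21  23 151 193 191]
[ 54  55  55  53  95 132 143 148 148 155 158 154 153 148 141 135 127 118
 108  98  78  76  99  98  98  97  99 100 101 102 100  98  97  96  96  64
 159 192]
[ 55  55  52  34  20  20  35 121 140 150 148 152 153 152 150 144 140 131
 124 113 101  90  75  52  32  29  25  22  21  20  22  21  20  19  81 144
 152 190]
col y [191 189 191 192 190 171 140 142 153 155 154 151 147 144 144 145] shoulder col 284 [139 139 139 139 139 139 139 139 139 139 140 140 140 139 142 142 144 142
 118  64  46  50  52  51  52  50  50  50  48  48  47  47  47  47  48  47
  45] blue col [ 55  54  54  55  54  54  55  62  72 100 138 155 157 154 128  70  44  48
  49  50] [152 152 152 153 153 153 152 153 153 153 154 154 152 139 131 148 152 151
 150 150 148 146 145 144 141 140 138 136 135 133]
```

```bash
python3 - <<'E'
from h import *
f=dict(np.load("w1.npz")); z=.066
for n,(a,b,e,sh) in {"y":((291,175),(291,220),(291,126),(291,243.5)),"b":((164,190),(169.5,240),(160,149.5),(171,258.5))}.items():
    A=onz(f,*a,z);B=onz(f,*b,z);d=(B-A)/np.linalg.norm(B-A)
    E=onz(f,*e,z);S=onz(f,*sh,z+.012); k=lambda P:(P-A)@d
    print(n,"pt",A.round(4),"yaw",np.arctan2(d[1],d[0]).round(4),"end x",k(E).round(4),"shoulder",k(S).round(4),"diff (120)",(k(S)-k(E)).round(4))
    for nm,o in (("fromend",k(E)+.075),("fromsh",k(S)-.045)): print(nm,(A+d*o).round(4))
    O=A+d*((k(E)+.075+k(S)-.045)/2); print("O",O.round(4),"press x=57",(O+d*.057).round(4),"flat mid",(O+d*.07).round(4))
E
```

```text
y pt [0.5796 0.144  0.066 ] yaw -0.1286 end x -0.0514 shoulder 0.0745 diff (120) 0.1259
fromend [0.603 0.141 0.066]
fromsh [0.6089 0.1402 0.066 ]
O [0.6059 0.1406 0.066 ] press x=57 [0.6625 0.1333 0.066 ] flat mid [0.6754 0.1316 0.066 ]
b pt [0.5768 0.0038 0.066 ] yaw -0.1262 end x -0.0438 shoulder 0.0761 diff (120) 0.1199
fromend [ 6.077e-01 -1.000e-04  6.600e-02]
fromsh [ 6.076e-01 -1.000e-04  6.600e-02]
O [ 6.076e-01 -1.000e-04  6.600e-02] press x=57 [ 0.6642 -0.0073  0.066 ] flat mid [ 0.6771 -0.0089  0.066 ]
```

```bash
python3 - <<'E'
from h import *
togo([0.6605+.04*.128,0.1336+.04*.992,0.088],1.442)
E
```

```text
tcp [0.5865 0.1318 0.269 ] tool cm [-7.28  5.18 18.09] twist -0.008 q6 -1.4 tilt 0.02
```

```bash
python3 -m creep '[[-3.6,2.6,4,0],[-3.6,2.6,4,0],[0,0,4,0],[0,0,4,0],[0,0,0,0]]' 1.0; python3 - <<'E'
from h import *
togo([0.6605+.04*.128,0.1336+.04*.992,0.088],1.442)
E
```

```text
clock: 2.48
ee_pos: [0.6597, 0.177, 0.1055]
ee_rot: [-0.005, 0.065, 0.998, -0.001]
contact_force: [0.2, -0.5, 0.4]
width: 0.0098
finger_force: 0.0
tcp [0.6597 0.177  0.1055] tool cm [-0.66 -0.29  1.74] twist -0.002 q6 -1.34 tilt 0.56
```

```bash
python3 -m creep '[[-0.6,-0.3,1.7,0],[0,0,0,0],[0,0,0,0]]'; python3 -m creep '[[0,-1,0,0],[0,-0.5,0,0],[0,-0.5,0,0],[0,-0.5,0,0],[0,0,0,0]]'; python3 - <<'E'
from h import *
togo([0.6605,0.1336,0.088],1.442)
E
```

```text
clock: 2.85
ee_pos: [0.6701, 0.1719, 0.0937]
ee_rot: [0.001, 0.066, 0.998, 0.0]
contact_force: [-0.3, -0.1, -0.0]
width: 0.0104
finger_force: 0.0
clock: 3.48
ee_pos: [0.666, 0.1466, 0.0923]
ee_rot: [-0.0, 0.067, 0.998, -0.0]
contact_force: [-0.1, 0.3, 0.3]
width: 0.0102
finger_force: 0.0
tcp [0.666  0.1466 0.0923] tool cm [ 0.37 -1.37  0.43] twist -0.005 q6 -1.38 tilt 0.01
```

```bash
python3 -m creep '[[0.4,1.6,0,0],[0,0,0.6,0],[0,0,0,0],[0,0,0,0]]';  python3 -m creep '[[0,-0.8,0,0],[0,-0.4,0,0],[0,-0.4,0,0],[0,0,0,0]]'; python3 -m creep '[[0,-0.4,0,0],[0,-0.4,0,0],[0,-0.4,0,0],[0,-0.3,0,0],[0,0,0,0]]'
```

```text
clock: 3.98
ee_pos: [0.6641, 0.1637, 0.086]
ee_rot: [-0.0, 0.066, 0.998, -0.0]
contact_force: [0.2, -0.2, 0.6]
width: 0.0098
finger_force: 0.0
clock: 4.47
ee_pos: [0.6628, 0.1477, 0.0871]
ee_rot: [0.001, 0.067, 0.998, 0.0]
contact_force: [-0.6, 1.9, 2.8]
width: 0.0099
finger_force: 1.5
clock: 5.1
ee_pos: [0.6658, 0.134, 0.0905]
ee_rot: [0.007, 0.067, 0.998, 0.002]
contact_force: [4.5, 5.1, 11.7]
width: 0.0103
finger_force: 6.4
```

```bash
python3 -m creep '[[0,0,-4,0],[0,0,-4,0],[3,0,0,0],[4,0,0,0],[0,0,0,0]]'; python3 - <<'E'
from h import *
f=grab("wrist"); t=grab("top"); s=grab("scene")
a=cv2.resize(f["color"][100:400,150:430],(400,430)); b=cv2.resize(t["color"][115:215,230:340],(400,364),interpolation=2); 
b=cv2.copyMakeBorder(b,0,66,0,0,0)
cv2.imwrite("pics/w2.png",np.hstack([a,b])[:,:,::-1])
togo([0.6605,0.1336,0.088],1.442)
E
```

```text
clock: 5.72
ee_pos: [0.5862, 0.1421, 0.1656]
ee_rot: [-0.003, 0.066, 0.998, -0.001]
contact_force: [0.7, -1.2, -0.1]
width: 0.01
finger_force: 0.0
tcp [0.5916 0.1417 0.1664] tool cm [-6.93  0.11  7.84] twist -0.004 q6 -1.39 tilt 0.07
```

View pics/w2.png

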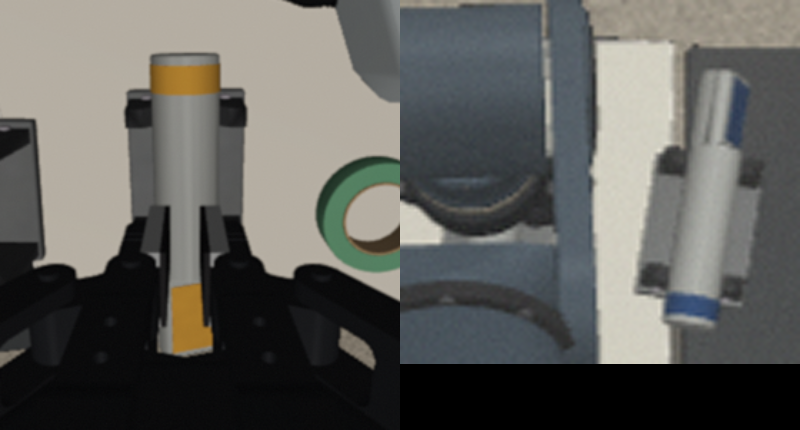

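The yellow flat has come round but is still ~20–25° toward +y (visible flat offset right). Next: press the high corner down on the −y side.

```bash
python3 -m creep '[[-3.4,-0.3,3,0],[-3.4,-0.3,3,0],[0,0,0,0],[0,0,0,0]]' 0; python3 - <<'E'
from h import *
togo([0.6597,0.1276,0.085],1.442)
E
```

```text
clock: 6.38
ee_pos: [0.6574, 0.1269, 0.1059]
ee_rot: [-0.0, 0.067, 0.998, -0.0]
contact_force: [0.1, 0.4, 0.1]
width: 0.0001
finger_force: 0.0
tcp [0.6574 0.1269 0.1059] tool cm [-0.22  0.1   2.09] twist -0.004 q6 -1.41 tilt 0.05
```

```bash
python3 -m creep '[[-0.2,0,1.2,0],[0,0,0.3,0],[0,0,0,0]]'; python3 -m creep '[[0,0,0.3,0],[0,0,0.3,0],[0,0,0,0]]';python3 -m creep '[[0,0,0.3,0],[0,0,0,0],[0,0,0,0]]'
```

```text
clock: 6.75
ee_pos: [0.6588, 0.1271, 0.0913]
ee_rot: [-0.0, 0.066, 0.998, -0.0]
contact_force: [0.3, 0.4, 0.0]
width: -0.0001
finger_force: 0.0
clock: 7.12
ee_pos: [0.6609, 0.1267, 0.0871]
ee_rot: [0.002, 0.066, 0.998, -0.0]
contact_force: [-0.7, -0.6, 6.8]
width: -0.0
finger_force: 3.3
clock: 7.5
ee_pos: [0.6629, 0.1263, 0.0857]
ee_rot: [0.004, 0.066, 0.998, -0.0]
contact_force: [2.1, -1.5, 10.3]
width: -0.0
finger_force: 5.3
```

```bash
python3 -m creep '[[0,0,0.2,0],[0,0,0,0],[0,0,0,0]]'; python3 -m creep '[[0,0,-1.5,0],[0,0.6,0,0],[0,0,0,0],[0,0,0,0]]' 1.0;python3 -m creep '[[0,0,1,0],[0,0,0.4,0],[0,0,0.3,0],[0,0,0,0],[0,0,0,0]]'; python3 -m creep '[[0,0,-4,0],[0,0,-4,0],[3,0,-3,0],[4,0,0,0],[0,0,0,0]]' 8.5;  python3 -m creep '[[0,0,0,0],[0,0,0,0]]';python3 - <<'E'
from h import *
f=grab("wrist")
cv2.imwrite("pics/w3.png",cv2.resize(f["color"][100:400,60:430],(740,600))[:,:,::-1]); np.savez("w3.npz",**f)
togo([0.6605,0.1336,0.088],1.442)
E
```

```text
clock: 7.88
ee_pos: [0.6644, 0.1261, 0.0849]
ee_rot: [0.006, 0.066, 0.998, -0.0]
contact_force: [1.1, -1.4, 13.4]
width: 0.0002
finger_force: 6.7
clock: 8.38
ee_pos: [0.6592, 0.1331, 0.0943]
ee_rot: [-0.001, 0.066, 0.998, -0.0]
contact_force: [-0.1, -1.3, -0.3]
width: 0.0103
finger_force: 0.0
clock: 9.0
ee_pos: [0.6662, 0.1315, 0.0825]
ee_rot: [0.007, 0.066, 0.998, -0.0]
contact_force: [3.0, -2.2, 14.5]
width: 0.0096
finger_force: 7.6
clock: 9.62
ee_pos: [0.5867, 0.1426, 0.1876]
ee_rot: [-0.003, 0.066, 0.998, -0.0]
contact_force: [0.1, 0.8, 0.4]
width: 0.0849
finger_force: 0.0
clock: 9.88
ee_pos: [0.5918, 0.1419, 0.1878]
ee_rot: [0.0, 0.067, 0.998, -0.0]
contact_force: [0.7, -0.2, -0.2]
width: 0.0852
finger_force: 0.0
tcp [0.5917 0.1419 0.1878] tool cm [-6.93  0.1   9.98] twist -0.004 q6 -1.39 tilt 0.01
```

View pics/w3.png

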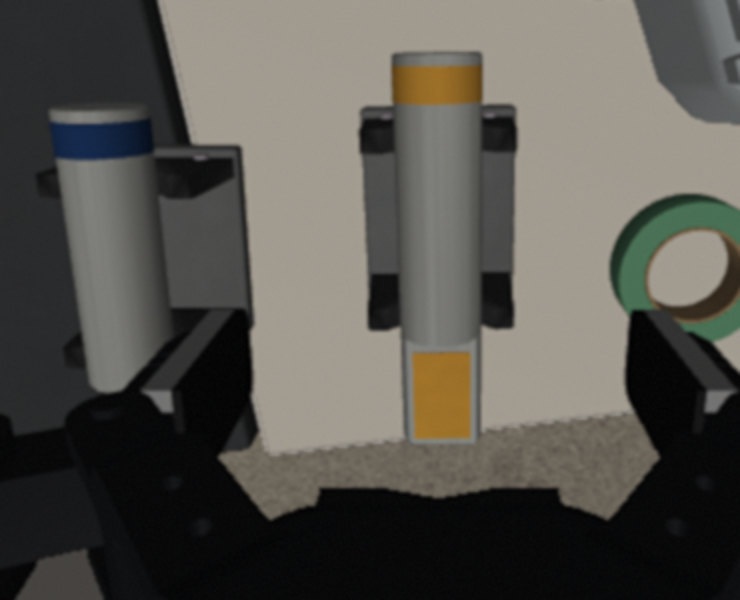

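Yellow is up: painted patch (413–472) centred on rod (403–478). Now blue, mirrored.

```bash
python3 - <<'E'
from h import *
togo([0.660,-0.047,0.17],1.444)
E
python3 -m creep '[[-0.5,-4.5,0,0],[-0.5,-5,0,0],[-0.5,-5,0,0],[-0.5,-4,0,0],[0,0,0,0]]' 1.0;python3 - <<'E'
from h import *
togo([0.660,-0.047,0.0865],1.444)
E
```

```text
tcp [0.5917 0.1419 0.1878] tool cm [ -9.28 -17.81   1.78] twist -0.006 q6 -1.39 tilt 0.01
clock: 10.55
ee_pos: [0.587, -0.0473, 0.188]
ee_rot: [0.0, 0.069, 0.998, -0.0]
contact_force: [0.2, 0.3, 0.7]
width: 0.0103
finger_force: 0.0
tcp [ 0.587  -0.0473  0.188 ] tool cm [-7.22  1.04 10.16] twist -0.011 q6 -1.7 tilt 0.06
```

```bash
python3 -m creep '[[-3.6,0.5,0,0],[-3.6,0.5,4,0],[0,0,4,0],[0,0,0,0],[0,0,0,0]]'; python3 - <<'E'
from h import *
togo([0.660,-0.047,0.0865],1.444)
E
```

```text
clock: 11.18
ee_pos: [0.6592, -0.0429, 0.1092]
ee_rot: [0.001, 0.066, 0.998, -0.0]
contact_force: [-0.5, -0.8, 1.1]
width: 0.0103
finger_force: 0.0
tcp [ 0.6592 -0.0429  0.1092] tool cm [-0.13 -0.39  2.27] twist -0.005 q6 -1.67 tilt 0.06
```

```bash
python3 -m creep '[[-0.1,-0.3,2.2,0],[0,0,0,0],[0,0,0,0]]'; python3 -m creep '[[0,1,0,0],[0,0.6,0,0],[0,0.4,0,0],[0,0.4,0,0],[0,0,0,0]]'; python3 -m creep '[[0,0.4,0,0],[0,0.4,0,0],[0,0.4,0,0],[0,0.4,0,0],[0,0,0,0]]'; python3 - <<'E'
from h import *
togo([0.6658,-0.0014,0.0865],1.444)
E
```

```text
clock: 11.55
ee_pos: [0.6602, -0.0467, 0.0883]
ee_rot: [0.001, 0.066, 0.998, -0.0]
contact_force: [0.2, -0.1, 0.1]
width: 0.0098
finger_force: 0.0
clock: 12.18
ee_pos: [0.6632, -0.0232, 0.0869]
ee_rot: [0.001, 0.066, 0.998, -0.0]
contact_force: [-0.6, -2.2, 1.7]
width: 0.0099
finger_force: 1.5
clock: 12.8
ee_pos: [0.6706, -0.0092, 0.0901]
ee_rot: [0.007, 0.067, 0.998, -0.001]
contact_force: [4.5, -5.1, 9.8]
width: 0.0099
finger_force: 5.6
tcp [ 0.6706 -0.0092  0.0901] tool cm [0.59 0.71 0.35] twist -0.007 q6 -1.62 tilt 0.86
```

Same as yellow at this stage; lift, shift to the high corner, press, then centre press.

```bash
python3 -m creep '[[0,0,-2,0],[0.4,0.7,0,0],[0,0,0,0],[0,0,0,0]]' 0; python3 - <<'E'
from h import *
togo([0.6658,-0.0014,0.085],1.444)
E
```

```text
clock: 13.3
ee_pos: [0.6606, 0.0011, 0.1054]
ee_rot: [-0.001, 0.066, 0.998, 0.0]
contact_force: [0.3, 0.7, -0.5]
width: 0.0001
finger_force: 0.0
tcp [0.6606 0.0011 0.1054] tool cm [-0.56 -0.18  2.04] twist -0.005 q6 -1.61 tilt 0.13
```

```bash
python3 -m creep '[[-0.3,-0.2,1.2,0],[0,0,0.3,0],[0,0,0.3,0],[0,0,0.3,0],[0,0,0,0]]'; python3 -m creep '[[0,0,0.3,0],[0,0,0,0],[0,0,0.2,0],[0,0,0,0]]'; python3 -m creep '[[0,0,-1.5,0],[0,-0.6,0,0],[0,0,0,0],[0,0,0,0]]' 1.0;python3 -m creep '[[0,0,1,0],[0,0,0.4,0],[0,0,0.3,0],[0,0,0,0],[0,0,0,0]]'; python3 -m creep '[[0,0,-4,0],[0,0,-4,0],[3,0,-3,0],[4,0,0,0],[0,0,0,0]]' 8.5;  python3 -m creep '[[0,0,0,0],[0,0,0,0]]';python3 - <<'E'
from h import *
f=grab("wrist")
cv2.imwrite("pics/w4.png",f["color"][:,:,::-1]); np.savez("w4.npz",**f)
E
```

```text
clock: 13.92
ee_pos: [0.6691, -0.0035, 0.0882]
ee_rot: [0.006, 0.067, 0.998, -0.001]
contact_force: [3.0, -1.3, 9.6]
width: 0.0
finger_force: 5.4
clock: 14.42
ee_pos: [0.673, -0.0041, 0.0856]
ee_rot: [0.01, 0.067, 0.998, -0.001]
contact_force: [6.9, -2.3, 14.5]
width: 0.0001
finger_force: 8.0
clock: 14.92
ee_pos: [0.6623, -0.0078, 0.094]
ee_rot: [-0.001, 0.066, 0.998, 0.0]
contact_force: [-0.9, 0.2, -0.7]
width: 0.0101
finger_force: 0.0
clock: 15.55
ee_pos: [0.6729, -0.0093, 0.0838]
ee_rot: [0.011, 0.067, 0.998, -0.001]
contact_force: [7.7, 0.0, 14.4]
width: 0.0102
finger_force: 8.3
clock: 16.18
ee_pos: [0.5901, 0.0025, 0.1876]
ee_rot: [-0.003, 0.066, 0.998, 0.0]
contact_force: [0.1, 0.1, -0.2]
width: 0.0852
finger_force: 0.0
clock: 16.42
ee_pos: [0.5952, 0.0012, 0.1879]
ee_rot: [0.0, 0.066, 0.998, -0.0]
contact_force: [-0.0, -0.4, -0.9]
width: 0.0846
finger_force: 0.0
```

View pics/w4.png

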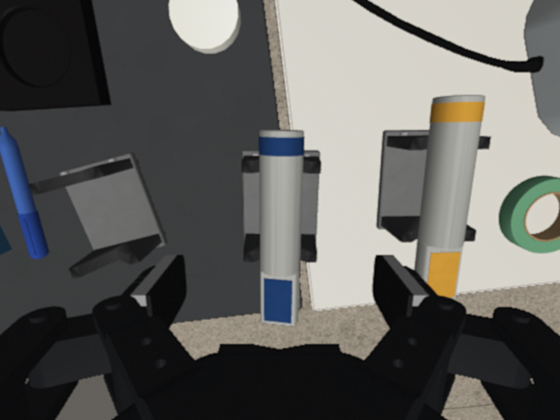

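Blue is up too: patch (264–294) centred on rod (260–300). Now to the puck and holder.

```bash
python3 -m creep '[[2.5,-3,-2.5,0],[2.5,-3,-2.5,0],[2.5,-3,-2.5,0],[2.5,-3,0,0],[0,0,0,0]]';  python3 -m creep '[[0,0,0,0],[0,0,0,0]]';python3 - <<'E'
from h import *
f=grab("wrist")
cv2.imwrite("pics/w5.png",f["color"][:,:,::-1]); np.savez("w5.npz",**f)
print(robot.state()["ee_pos"])
E
```

```text
clock: 17.1
ee_pos: [0.4782, -0.1057, 0.2635]
ee_rot: [-0.0, 0.068, 0.998, -0.0]
contact_force: [0.1, -0.5, 0.5]
width: 0.0851
finger_force: 0.0
clock: 17.35
ee_pos: [0.4799, -0.1039, 0.263]
ee_rot: [0.0, 0.066, 0.998, 0.0]
contact_force: [-0.6, -0.3, -0.5]
width: 0.0848
finger_force: 0.0
[ 0.47983019 -0.10375861  0.26299953]
```

View pics/w5.png

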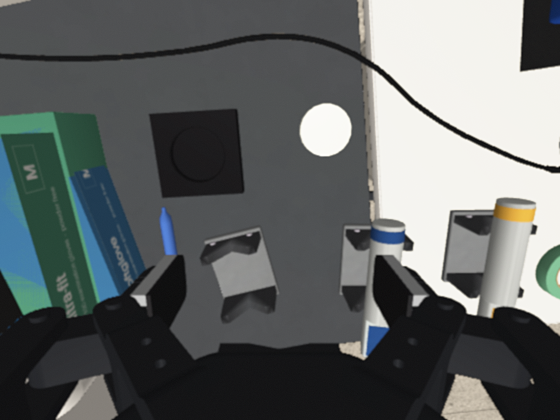

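Puck at (326,130), holder square around (198,153) with recess; both clear.

```bash
cat > ph.py <<'E'
from h import *
def puck(f,guess,zt=.02):
    u,v=map(int,guess); g=cv2.cvtColor(f["color"],cv2.COLOR_RGB2HSV); m=((g[:,:,1]<60)&(g[:,:,2]>150)).astype(np.uint8); k=np.zeros_like(m); v0,u0=max(v-50,0),max(u-45,0); k[v0:v+50,u0:u+45]=m[v0:v+50,u0:u+45]
    n,l,st,_=cv2.connectedComponentsWithStats(k); k=(l==l[v,u]).astype(np.uint8)
    c=blobs(k)[0].reshape(-1,2); P=np.array([onz(f,*p,zt)[:2] for p in c]).astype(np.float32); return cv2.minEnclosingCircle(P)
def holder(f,box):
    u0,v0,u1,v1=box; g=cv2.cvtColor(f["color"],cv2.COLOR_RGB2GRAY); m=np.zeros_like(g); m[v0:v1,u0:u1]=(cv2.GaussianBlur(g,(3,3),0)[v0:v1,u0:u1]<40)
    c=max(blobs(m),key=cv2.contourArea).reshape(-1,2); P=np.array([onz(f,*p,.02)[:2] for p in c]).astype(np.float32)
    return cv2.minAreaRect(P)
if __name__=="__main__":
    f=dict(np.load("w5.npz")); print(puck(f,(326,130)))
    g=cv2.cvtColor(f["color"],cv2.COLOR_RGB2GRAY); print(g[130,140:255:4], g[150,140:255:4])
    print(holder(f,(140,95,255,203)))
    t=grab("top"); print("top",holder(t,(362,218,420,272)))
E
python3 ph.py
```

```text
((0.4294680655002594, -0.04277085140347481), 0.03040003590285778)
[81 81 82 36 26 28 27 27 28 28 27 24 28 29 27 28 30 28 29 29 29 28 30 30
 27 81 83 82 83] [83 83 82 84 28 28 27 27 16 27 27 27 27 27 27 29 29 29 28 27 30 27 29 28
 30 35 82 82 83]
((0.43789154291152954, -0.19530943036079407), (0.1007823720574379, 0.09767241030931473), 85.7198257446289)
top ((0.44890472292900085, -0.21574532985687256), (0.09362480044364929, 0.08766008913516998), 66.51908874511719)
```

```bash
python3 - <<'E'
from h import *
togo([0.4295,-0.0428,0.06],np.pi/2-0.13)
E
```

```text
tcp [ 0.4797 -0.1037  0.263 ] tool cm [ 5.77  5.38 20.3 ] twist -0.001 q6 -1.88 tilt 0.02
```

```bash
python3 -m creep '[[2.9,2.7,4,0],[2.9,2.7,4,0],[0,0,5,0],[0,0,5,0],[0,0,2.3,0]]';python3 -m creep '[[0,0,0,0],[0,0,0,0]]'; python3 - <<'E'
from h import *
f=grab("wrist"); cv2.imwrite("pics/w6.png",f["color"][:,:,::-1]); np.savez("w6.npz",**f)
togo([0.4295,-0.0428,0.014],np.pi/2-0.13)
E
```

```text
clock: 18.08
ee_pos: [0.4282, -0.0422, 0.0579]
ee_rot: [-0.002, 0.066, 0.998, 0.0]
contact_force: [0.8, 0.5, -0.4]
width: 0.0848
finger_force: 0.0
clock: 18.32
ee_pos: [0.4295, -0.043, 0.0608]
ee_rot: [0.001, 0.066, 0.998, -0.0]
contact_force: [-0.2, -0.3, 0.5]
width: 0.085
finger_force: 0.0
tcp [ 0.4297 -0.0432  0.0612] tool cm [0.03 0.04 4.72] twist -0.002 q6 -1.8 tilt 0.12
```

View pics/w6.png

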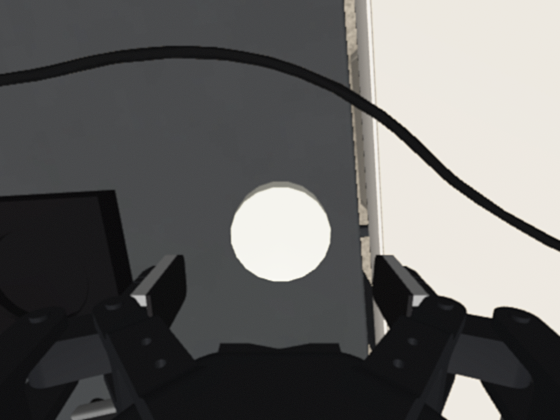

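Puck (281,232) is centred between the fingers. Descend and grasp.

```bash
python3 -m creep '[[0,0,3,0],[0,0,1.7,0],[0,0,0,0],[0,0,0,0]]'; python3 -m creep '[[0,0,0,0],[0,0,0,0],[0,0,0,0],[0,0,0,0],[0,0,0,0]]' 5 25
```

```text
clock: 18.88
ee_pos: [0.4295, -0.0433, 0.0144]
ee_rot: [0.001, 0.066, 0.998, -0.0]
contact_force: [-1.0, -0.4, 0.4]
width: 0.0851
finger_force: 0.0
clock: 19.5
ee_pos: [0.4293, -0.0432, 0.0145]
ee_rot: [0.001, 0.066, 0.998, -0.0]
contact_force: [0.4, 1.5, 8.6]
width: 0.0585
finger_force: 24.9
```

```bash
python3 -m creep '[[0,0,-4,0],[0,0,-4,0],[0,0,0,0],[0,0,0,0]]'; python3 - <<'E'
from h import *
f=grab("wrist"); cv2.imwrite("pics/w7.png",f["color"][:,:,::-1]); np.savez("w7.npz",**f)
togo([0.4379,-0.1953,0.06],np.pi/2-0.13)
E
```

```text
clock: 20.0
ee_pos: [0.4285, -0.043, 0.0933]
ee_rot: [0.0, 0.066, 0.998, -0.0]
contact_force: [0.5, -0.3, -2.4]
width: 0.0582
finger_force: 28.0
tcp [ 0.4281 -0.0429  0.0928] tool cm [ -2.99 -14.98   3.27] twist -0.003 q6 -1.8 tilt 0.08
```

View pics/w7.png

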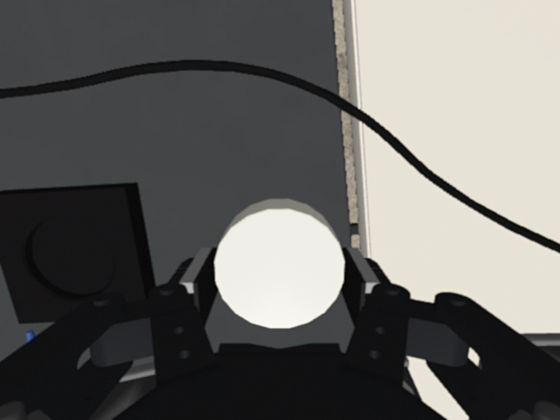

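```bash
python3 - <<'E'
from h import *
from ph import puck
f=dict(np.load("w7.npz"))
for z in (.09,.095,.1,.105,.11): print(z,puck(f,(281,232),z))
E
```

```text
0.09 ((0.42376139760017395, -0.04152481630444527), 0.02571176178753376)
0.095 ((0.4216187596321106, -0.0412629060447216), 0.02477879822254181)
0.1 ((0.41947612166404724, -0.04100100323557854), 0.023845821619033813)
0.105 ((0.41733354330062866, -0.040739092975854874), 0.02291281893849373)
0.11 ((0.4151909053325653, -0.04047719016671181), 0.021979860961437225)
```

```bash
sed -i 's/v-50,0),max(u-45,0)/v-75,0),max(u-80,0)/; s/v0:v+50,u0:u+45/v0:v+75,u0:u+80/g' ph.py; python3 - <<'E'
from h import *
from ph import puck
f=dict(np.load("w7.npz"))
for z in (.095,.099,.103): print(z,puck(f,(281,265),z))
g=cv2.cvtColor(f["color"],cv2.COLOR_RGB2GRAY)[180:330,0:170]; 
cv2.imwrite("pics/w8.png",cv2.resize(np.clip((g.astype(int)-10)*6,0,255).astype(np.uint8),None,fx=4,fy=4))
togo([0.4379,-0.1965,0.06],np.pi/2-0.13)
E
```

```text
0.095 ((0.4298136830329895, -0.04296417161822319), 0.030588753521442413)
0.099 ((0.427762508392334, -0.04287349432706833), 0.02965204045176506)
0.103 ((0.4258033037185669, -0.042607180774211884), 0.028730440884828568)
tcp [ 0.4281 -0.0429  0.0928] tool cm [ -3.01 -15.1    3.27] twist -0.003 q6 -1.8 tilt 0.08
```

View pics/w8.png

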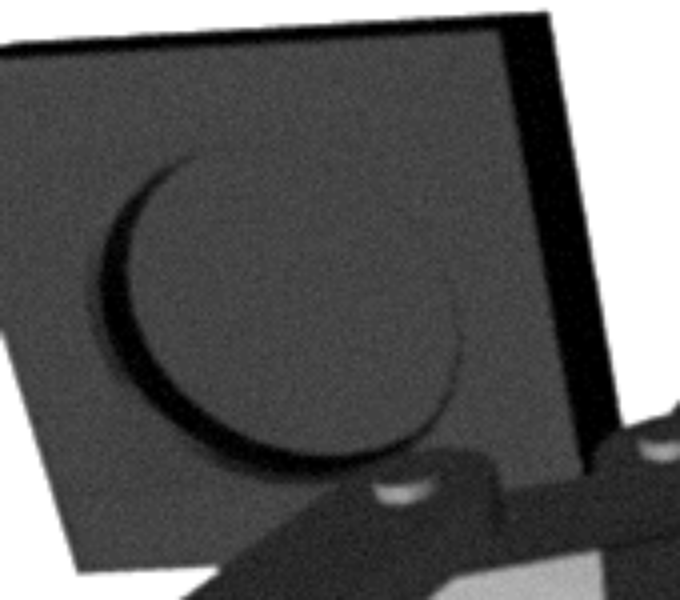

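Enhanced crop shows the holder's top-face corners at (125.75,187) and (19.5,323.25) in the wrist frame; their world midpoint is the centre.

```bash
python3 - <<'E'
from h import *
f=dict(np.load("w7.npz"))
A=onz(f,125.75,187,.02);B=onz(f,19.5,323.25,.02);print(A,B,np.linalg.norm(A-B),(A+B)/2)
C=(A+B)/2; C[2]=.06; C[0]+=.0003; togo(C,np.pi/2-0.13)
E
```

```text
[ 0.39158805 -0.1420298   0.02      ] [ 0.483489   -0.24917022  0.02      ] 0.14115542345508084 [ 0.43753853 -0.19560001  0.02      ]
tcp [ 0.4281 -0.0429  0.0928] tool cm [ -2.99 -15.01   3.27] twist -0.003 q6 -1.8 tilt 0.08
```

Diagonal 141.2 mm – consistent. Holder centre (0.4375, −0.1956).

```bash
python3 -m creep '[[-1,-5,0,0],[-1,-5,0,0],[-1,-5,0,0],[0,0,0,0],[0,0,0,0]]'; python3 -m creep '[[0,0,3.3,0],[0,0,0,0],[0,0,0,0],[0,0,0,0]]'; python3 - <<'E'
from h import *
f=grab("wrist"); g=cv2.cvtColor(f["color"],cv2.COLOR_RGB2GRAY)
cv2.imwrite("pics/w9.png",cv2.resize(np.clip((g.astype(int)-10)*5,0,255).astype(np.uint8),None,fx=1.4,fy=1.4)); np.savez("w9.npz",**f)
togo([.4378,-.1956,.0265],np.pi/2-0.13)
E
```

```text
clock: 20.68
ee_pos: [0.4372, -0.1949, 0.092]
ee_rot: [-0.002, 0.067, 0.998, 0.001]
contact_force: [-0.3, 0.2, -1.2]
width: 0.0587
finger_force: 28.0
clock: 21.18
ee_pos: [0.439, -0.1955, 0.0611]
ee_rot: [0.0, 0.066, 0.998, -0.0]
contact_force: [0.1, 0.4, 0.1]
width: 0.0579
finger_force: 28.0
tcp [ 0.4391 -0.1957  0.0611] tool cm [ 0.13 -0.01  3.46] twist -0.002 q6 -2.09 tilt 0.09
```

View pics/w9.png

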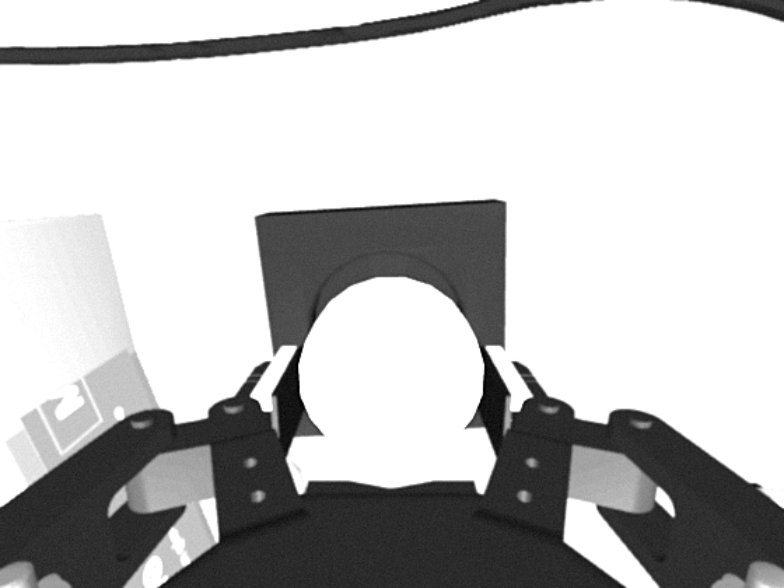

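Puck hangs over the recess, roughly centred (holder top edge 258–505, puck 299–485). Lower with force watch.

```bash
python3 -m creep '[[0.1,0,1.8,0],[0,0,0.5,0],[0,0,0,0],[0,0,0,0]]'; python3 -m creep '[[0,0,0.5,0],[0,0,0,0],[0,0,0,0]]';python3 -m creep '[[0,0,0.4,0],[0,0,0,0],[0,0,0,0]]'
```

```text
clock: 21.72
ee_pos: [0.4379, -0.1958, 0.0378]
ee_rot: [0.0, 0.066, 0.998, -0.0]
contact_force: [0.5, 0.3, -0.6]
width: 0.0579
finger_force: 28.0
clock: 22.1
ee_pos: [0.4376, -0.1956, 0.0323]
ee_rot: [-0.0, 0.066, 0.998, 0.0]
contact_force: [0.6, 0.2, -1.4]
width: 0.0585
finger_force: 28.0
clock: 22.48
ee_pos: [0.4376, -0.1956, 0.0282]
ee_rot: [-0.0, 0.066, 0.998, 0.0]
contact_force: [-0.9, 0.9, -1.2]
width: 0.0579
finger_force: 28.0
```

```bash
python3 -m creep '[[0,0,0.15,0],[0,0,0,0],[0,0,0,0]]'; python3 -m creep '[[0,0,0,0],[0,0,0,0],[0,0,0,0],[0,0,0,0]]' 8.5; python3 -m creep '[[0,0,-4,0],[0,0,-4,0],[0,0,-6,0],[0,0,-4,0],[0,0,0,0]]';python3 -m creep '[[0,0,0,0],[0,0,0,0]]'; python3 - <<'E'
from h import *
from ph import puck
f=grab("wrist"); np.savez("w10.npz",**f)
u,v=proj(f,[.4376,-.1956,.032]); print(u,v,puck(f,(u,v),.032))
g=cv2.cvtColor(f["color"],cv2.COLOR_RGB2GRAY); print(puck(f,(u,v),.042))
g=cv2.inRange(g,0,50); g[v.__int__()+130:]=0
for c in blobs(g,1500):
    print(cv2.boundingRect(c),cv2.approxPolyDP(c,6,True).reshape(-1,2).tolist()[:12])
E
```

```text
clock: 22.85
ee_pos: [0.4376, -0.1956, 0.0268]
ee_rot: [-0.0, 0.066, 0.998, 0.0]
contact_force: [-0.2, 0.1, -1.1]
width: 0.0579
finger_force: 28.1
clock: 23.35
ee_pos: [0.4377, -0.1956, 0.0269]
ee_rot: [0.0, 0.066, 0.998, -0.0]
contact_force: [0.4, -0.9, 0.2]
width: 0.085
finger_force: 0.0
clock: 23.98
ee_pos: [0.4393, -0.1968, 0.21]
ee_rot: [0.003, 0.066, 0.998, -0.002]
contact_force: [-0.4, -0.1, -0.7]
width: 0.0848
finger_force: 0.0
clock: 24.22
ee_pos: [0.4366, -0.1949, 0.2053]
ee_rot: [-0.002, 0.066, 0.998, 0.001]
contact_force: [0.0, 0.8, -1.0]
width: 0.0855
finger_force: 0.0
278.0956071647968 192.3572141194747 ((0.4371985197067261, -0.19562749564647675), 0.03038136661052704)
((0.43512776494026184, -0.19533254206180573), 0.029396630823612213)
(372, 255, 172, 67) [[375, 257], [373, 297], [386, 321], [543, 321], [504, 307], [490, 319], [469, 315], [406, 266], [430, 295], [411, 307], [412, 294]]
(0, 251, 187, 71) [[0, 251], [0, 321], [172, 321], [186, 295], [179, 254], [147, 293], [147, 307], [129, 294], [153, 266], [92, 314], [66, 318], [34, 267]]
(225, 138, 101, 100) [[322, 138], [225, 145], [234, 237], [325, 232]]
(0, 53, 560, 105) [[559, 157], [465, 74], [403, 54], [172, 78], [0, 71], [167, 83], [400, 59], [482, 91]]
```

Puck seated (centre 0.4372, −0.1956, apparent radius fits z=0.032). Now measure the meter from the top view.

```bash
python3 - <<'E'
from h import *
t=grab("top"); hsv=cv2.cvtColor(t["color"],cv2.COLOR_RGB2HSV)
m=np.zeros(hsv.shape[:2],np.uint8); m[255:312,148:245]=cv2.inRange(hsv,(100,90,40),(130,255,255))[255:312,148:245]
c=np.vstack(blobs(m,20)).reshape(-1,2)
P=np.array([onz(t,*p,.036)[:2] for p in c]).astype(np.float32); print("handle",cv2.minAreaRect(P))
g=cv2.cvtColor(t["color"],cv2.COLOR_RGB2GRAY); k=np.zeros_like(g); k[255:312,148:245]=(g[255:312,148:245]<60); c=np.vstack(blobs(k,20)).reshape(-1,2)
print("mat px",c.min(0),c.max(0)); print("mat",onz(t,(c[:,0].min()+c[:,0].max())/2,(c[:,1].min()+c[:,1].max())/2,.008))
print(hsv[283,150:182:2].tolist())
togo([.4366,-.1949,.27])
E
```

```text
handle ((0.33639469742774963, 0.27264201641082764), (0.1215839758515358, 0.03451148420572281), 86.2462387084961)
mat px [157 261] [235 303]
mat [0.3371837  0.28722782 0.008     ]
[[21, 20, 163], [16, 23, 145], [16, 25, 174], [15, 22, 117], [34, 32, 55], [30, 10, 50], [5, 28, 55], [30, 21, 49], [0, 10, 50], [30, 11, 71], [17, 20, 177], [9, 20, 126], [13, 21, 111], [111, 141, 127], [179, 81, 132], [10, 175, 181]]
tcp [ 0.4369 -0.1951  0.2054] tool cm [ 0.05  0.03 -6.46] twist 0 q6 -2.09 tilt 0.19
```

```bash
python3 -m creep '[[0,0,-2,0.17],[0,0,-2,0.17],[0,0,0,0.17],[0,0,0,0.17],[0,0,0,0.17]]' 8.5; python3 -m creep '[[0,0,0,0.17],[0,0,0,0.17],[0,0,0,0.17],[0,0,0,0.15],[0,0,0,0]]';  python3 - <<'E'
from h import *
togo([.338,.298,.25],-.066)
E
```

```text
clock: 24.95
ee_pos: [0.4373, -0.1954, 0.2459]
ee_rot: [-0.001, 0.474, 0.88, 0.0]
contact_force: [-0.2, 0.4, -1.6]
width: 0.0852
finger_force: 0.0
clock: 25.58
ee_pos: [0.4373, -0.1954, 0.2459]
ee_rot: [-0.001, 0.732, 0.682, -0.0]
contact_force: [-0.4, 0.2, -0.8]
width: 0.0852
finger_force: 0.0
tcp [ 0.4373 -0.1954  0.2459] tool cm [ 48.52 -13.37  -0.33] twist -0.004 q6 -0.58 tilt 0.12
```

```bash
python3 -m creep '[[5,-1.4,0,0],[5,-1.4,0,0],[5,-1.4,0,0],[5,-1.4,0,0],[5,-1.4,0,0]]'; python3 -m creep '[[5,-1.4,0,0],[5,-1.4,0,0],[5,-1.4,0,0],[5,-1.4,0,0],[0,0,0,0]]'; python3 -m creep '[[3.5,-0.8,0,0],[0,0,0,0],[0,0,0,0]]'; python3 - <<'E'
from h import *
f=grab("wrist"); cv2.imwrite("pics/w11.png",f["color"][:,:,::-1]); np.savez("w11.npz",**f)
hsv=cv2.cvtColor(f["color"],cv2.COLOR_RGB2HSV)
m=cv2.inRange(hsv,(100,90,40),(130,255,255)); cs=blobs(m,300); print([(cv2.boundingRect(c)) for c in cs])
togo([.338,.298,.06],-.066)
print(proj(f,[.338,.298,.042]))
E
```

```text
clock: 26.2
ee_pos: [0.3853, 0.0602, 0.2466]
ee_rot: [-0.0, 0.731, 0.682, -0.0]
contact_force: [0.5, 0.1, 0.0]
width: 0.0851
finger_force: 0.0
clock: 26.82
ee_pos: [0.3432, 0.265, 0.2465]
ee_rot: [-0.0, 0.729, 0.684, -0.0]
contact_force: [0.3, -0.7, 0.4]
width: 0.0853
finger_force: 0.0
clock: 27.2
ee_pos: [0.3388, 0.2966, 0.2464]
ee_rot: [0.0, 0.732, 0.681, -0.001]
contact_force: [-0.3, 0.4, 0.1]
width: 0.085
finger_force: 0.0
[(262, 153, 32, 102)]
tcp [0.3389 0.2965 0.2465] tool cm [ 0.16 -0.08 18.65] twist -0.006 q6 0.54 tilt 0.08
(np.float64(277.3081814292979), np.float64(184.4747067145122))
```

View pics/w11.png

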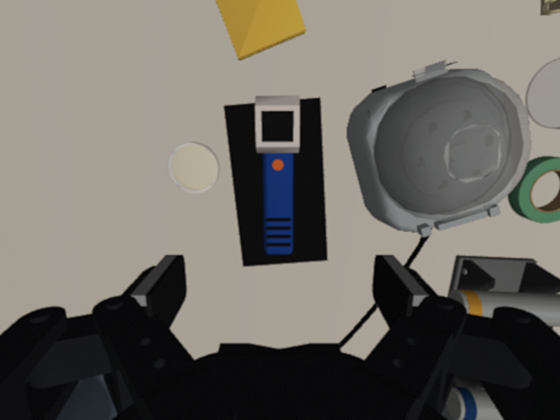

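Meter handle (278, 153–255) is vertical in the view, aligned with the tool, origin at (277,184); the grey tub at right (u>350) stays clear. Descend with 6 cm opening and grasp.

```bash
python3 -m creep '[[0.1,0,4,0],[0,0,5,0],[0,0,5,0],[0,0,4.6,0],[0,0,0,0]]' 6; python3 -m creep '[[0,0,2.4,0],[0,0,0.8,0],[0,0,0,0],[0,0,0,0]]';  python3 - <<'E'
from h import *
togo([.338,.298,.022],-.066)
E
```

```text
clock: 27.88
ee_pos: [0.3371, 0.2966, 0.0582]
ee_rot: [-0.001, 0.733, 0.681, -0.004]
contact_force: [-0.2, 0.6, 0.2]
width: 0.0598
finger_force: 0.0
clock: 28.38
ee_pos: [0.3396, 0.2991, 0.0301]
ee_rot: [0.0, 0.732, 0.681, 0.001]
contact_force: [-0.6, -0.4, 0.4]
width: 0.0601
finger_force: 0.0
tcp [0.3396 0.2991 0.0301] tool cm [-0.12 -0.16  0.81] twist -0.006 q6 0.55 tilt 0.13
```

```bash
python3 -m creep '[[0,-0.1,0.6,0],[0,0,0,0],[0,0,0,0]]'; python3 -m creep '[[0,0,0,0],[0,0,0,0],[0,0,0,0],[0,0,0,0],[0,0,0,0]]' 2.5 60; python3 -m creep '[[0,0,-2,0],[0,0,-3,0],[0,0,-4,0],[0,0,-5,0],[0,0,-5,0]]';python3 -m creep '[[0,0,-4,0],[0,0,0,0],[0,0,0,0]]'
```

```text
clock: 28.75
ee_pos: [0.3379, 0.2989, 0.0228]
ee_rot: [-0.0, 0.732, 0.681, -0.0]
contact_force: [0.8, -0.5, -0.4]
width: 0.0603
finger_force: 0.0
clock: 29.38
ee_pos: [0.3379, 0.2989, 0.023]
ee_rot: [0.0, 0.732, 0.681, 0.0]
contact_force: [-0.3, 0.2, 5.7]
width: 0.0329
finger_force: 61.1
clock: 30.0
ee_pos: [0.3372, 0.2984, 0.2136]
ee_rot: [-0.0, 0.732, 0.681, -0.001]
contact_force: [0.9, 0.5, -2.1]
width: 0.0335
finger_force: 60.2
clock: 30.38
ee_pos: [0.3368, 0.2983, 0.2516]
ee_rot: [-0.0, 0.732, 0.681, -0.001]
contact_force: [-0.2, -0.7, -2.3]
width: 0.033
finger_force: 60.4
```

```bash
python3 - <<'E'
from h import *
f=grab("wrist"); s,R=pose(); T=s["ee_pos"]
hsv=cv2.cvtColor(f["color"],cv2.COLOR_RGB2HSV); m=cv2.inRange(hsv,(100,90,40),(130,255,255))
for c in blobs(m,300):
    b=cv2.boundingRect(c); print("blue",b); cc=c.reshape(-1,2); k=cc[:,1]<b[1]+6; print("head end cols",cc[k,0].min(),cc[k,0].max())
for x in (.035,0): 
  for y in (-.017,.017): print(x,y,np.round(proj(f,T+R@np.array([x,y,-.019])),1))
print("spot now",T+R@np.array([.116,0,.015+.06]))
t=grab("top"); g=cv2.cvtColor(t["color"],cv2.COLOR_RGB2HSV); m=((g[:,:,1]<60)&(g[:,:,2]>140)); m[:,:362]=0;m[:218]=0;m[275:]=0;m[:,425:]=0
for c in blobs(m.astype(np.uint8),100): print("puck",np.array(cv2.minEnclosingCircle(np.array([onz(t,*p,.032)[:2] for p in c.reshape(-1,2)],np.float32))[0]))
h=np.radians(-65); S=np.array([.4374,-.1956]); print("target TCP",S-.116*np.array([np.cos(h),np.sin(h)]))
togo([.3884,-.0905,.25],np.radians(-155))
E
```

```text
blue (238, 213, 84, 136)
head end cols 238 321
0.035 -0.017 [231.3 206.7]
0.035 0.017 [320.5 206.6]
0 -0.017 [234.7 289.3]
0 0.017 [317.6 289.2]
spot now [0.34470883 0.41367336 0.17587677]
puck [ 0.43690801 -0.19496523]
target TCP [ 0.38837628 -0.0904683 ]
tcp [0.3367 0.2981 0.251 ] tool cm [-38.39   7.96   0.16] twist -0.508 q6 0.55 tilt 0.26
```

```bash
python3 -m creep '[[-2,0.7,0,0.1],[-4,1,0,0.17],[-4,1,0,0],[-4,1.2,0,0],[-4,1.2,0,0]]'; python3 - <<'E'
from h import *
togo([.39,-.0905,.25])
E
```

```text
clock: 31.1
ee_pos: [0.3372, 0.1116, 0.2515]
ee_rot: [-0.001, 0.817, 0.577, -0.001]
contact_force: [0.6, -0.6, -2.1]
width: 0.0331
finger_force: 60.3
tcp [0.3372 0.1116 0.2515] tool cm [-17.27  11.74   0.14] twist 0 q6 0.34 tilt 0.19
```

```bash
python3 -m creep '[[-4.3,2.9,0,0],[-4.3,2.9,0,0],[-4.3,2.9,0,0],[-4.3,2.9,0,0],[0,0,0,0.17]]'; python3 -m creep '[[0,0,0,0.17],[0,0,0,0.17],[0,0,0,0.17],[0,0,0,0.17],[0,0,0,0.17]]'; python3 -m creep '[[0,0,0,0.17],[0,0,0,0.17],[0,0,0,0.17],[0,0,0,0.17],[0,0,0,0.17]]'; python3 -m creep '[[0,0,0,0.17],[0,0,0,0.17],[0,0,0,0.16],[0,0,0,0],[0,0,0,0]]';python3 - <<'E'
from h import *
togo([.3884,-.0905,.107],np.radians(-155)); print(robot.state()["q"].round(2))
E
```

```text
clock: 31.72
ee_pos: [0.3912, -0.0919, 0.2516]
ee_rot: [0.0, 0.866, 0.501, -0.0]
contact_force: [-1.5, 0.2, -2.0]
width: 0.0332
finger_force: 60.3
clock: 32.35
ee_pos: [0.389, -0.0877, 0.2512]
ee_rot: [-0.001, 0.995, 0.101, -0.002]
contact_force: [0.2, -0.2, -2.0]
width: 0.033
finger_force: 60.3
clock: 32.98
ee_pos: [0.389, -0.0877, 0.2512]
ee_rot: [-0.0, 0.948, -0.318, -0.002]
contact_force: [0.6, -0.2, -1.4]
width: 0.033
finger_force: 60.3
clock: 33.6
ee_pos: [0.3894, -0.0879, 0.252]
ee_rot: [0.0, 0.842, -0.539, -0.001]
contact_force: [0.3, -0.9, -1.0]
width: 0.0329
finger_force: 60.3
tcp [ 0.3894 -0.0879  0.252 ] tool cm [ 0.22  0.19 14.5 ] twist -0.005 q6 2.21 tilt 0.12
[-0.5   0.2   1.95  0.    1.    2.21]
```

```bash
python3 -m creep '[[0.4,0.2,4,0],[0,0,4,0],[0,0,4,0],[0,0,2.5,0],[0,0,0,0]]'; python3 - <<'E'
from h import *
s,R=pose(); print("spot",s["ee_pos"]+R@np.array([.1135,0,.075]))
t=grab("top"); g=cv2.cvtColor(t["color"],cv2.COLOR_RGB2HSV); m=((g[:,:,1]<60)&(g[:,:,2]>140)); m[:,310:340]=m[:,310:340]; m[:,:308]=0;m[:215]=0;m[285:]=0;m[:,425:]=0
for c in blobs(m.astype(np.uint8),60): print("white",cv2.contourArea(c),np.array(cv2.minEnclosingCircle(np.array([onz(t,*p,.032)[:2] for p in c.reshape(-1,2)],np.float32))[0]))
f=grab("wrist"); u,v=proj(f,[.4372,-.1956,.032]); print("puck in wrist at",u,v); np.savez("w12.npz",**f)
g=cv2.cvtColor(f["color"],cv2.COLOR_RGB2HSV); m=((g[:,:,1]<60)&(g[:,:,2]>150)).astype(np.uint8)
for c in blobs(m,200): print(cv2.boundingRect(c),cv2.contourArea(c))
E
```

```text
clock: 34.22
ee_pos: [0.3888, -0.0921, 0.1063]
ee_rot: [0.0, 0.842, -0.54, -0.002]
contact_force: [0.5, -0.7, -1.3]
width: 0.0329
finger_force: 60.1
spot [ 0.43584629 -0.19507478  0.03091461]
white 188.5 [ 0.43944407 -0.19679664]
puck in wrist at 279.85618560675294 42.28379680075284
(117, 367, 56, 48) 394.5
(116, 334, 20, 27) 238.0
(0, 236, 162, 134) 9346.0
(203, 0, 151, 213) 27475.0
```

```bash
for i in 1 2 3; do python3 -m creep '[[0,0,0,0],[0,0,0,0],[0,0,0,0],[0,0,0,0],[0,0,0,0]]' | head -2; done; python3 -m creep '[[0,0,-5,0],[0,0,-5,0],[0,0,-4,0],[0,0,0,0],[0,0,0,0]]'; python3 - <<'E'
from h import *
h=-.1286; d=np.array([np.cos(h),np.sin(h)])
for n,O in (("y",(.603,.141)),("b",(.6076,-.0001))):
    print(n,np.array(O)+d*.07-d*.1135)
s,R=pose(); print(np.degrees(np.arctan2(R[1,0],R[0,0])))
togo([.5602,.1469,.152])
t=grab("top"); g=cv2.cvtColor(t["color"],cv2.COLOR_RGB2HSV); m=((g[:,:,1]<60)&(g[:,:,2]>140)); m[:,:308]=0;m[:215]=0;m[285:]=0;m[:,425:]=0
for c in blobs(m.astype(np.uint8),60): print("white",cv2.contourArea(c),np.array(cv2.minEnclosingCircle(np.array([onz(t,*p,.032)[:2] for p in c.reshape(-1,2)],np.float32))[0]))
E
```

```text
clock: 34.95
ee_pos: [0.3897, -0.0926, 0.1079]
clock: 35.58
ee_pos: [0.3897, -0.0926, 0.1078]
clock: 36.2
ee_pos: [0.3897, -0.0926, 0.1078]
clock: 36.83
ee_pos: [0.3888, -0.0921, 0.2471]
ee_rot: [0.0, 0.842, -0.54, -0.001]
contact_force: [0.2, 0.2, -2.4]
width: 0.033
finger_force: 60.8
y [0.55985921 0.14657869]
b [0.56445921 0.00547869]
-65.38733157403531
tcp [ 0.3888 -0.0921  0.2471] tool cm [-14.57 -25.55   9.5 ] twist 0 q6 2.2 tilt 0.1
```

```bash
python3 -m creep '[[0,0,0,-0.17],[0,0,0,-0.17],[0,0,0,-0.17],[0,0,0,-0.17],[0,0,0,-0.17]]'; python3 -m creep '[[0,0,0,-0.16],[0,0,0,0],[0,0,0,0]]'; python3 - <<'E'
from h import *
togo([.56,.1466,.152]); s,R=pose(); print(np.arctan2(R[1,0],R[0,0]))
E
```

```text
clock: 37.5
ee_pos: [0.3886, -0.092, 0.246]
ee_rot: [-0.001, 0.99, -0.142, -0.002]
contact_force: [0.8, -0.8, -2.5]
width: 0.0331
finger_force: 60.6
clock: 37.88
ee_pos: [0.3892, -0.0923, 0.2469]
ee_rot: [-0.001, 0.998, -0.067, -0.001]
contact_force: [-0.0, -0.2, -2.8]
width: 0.0331
finger_force: 60.6
tcp [ 0.3892 -0.0923  0.2469] tool cm [ 13.77 -25.95   9.48] twist 0 q6 1.19 tilt 0.14
-0.13352860965640204
```

```bash
python3 -m creep '[[2.7,-5,0,0],[2.7,-5,0,0],[2.7,-5,0,0],[2.7,-5,0,0],[2.7,-5,0,0]]'; python3 -m creep '[[0.2,-0.9,2,0],[0,0,4,0],[0,0,3.3,0],[0,0,0,0],[0,0,0,0]]';  python3 - <<'E'
from h import *
togo([.56,.1466,.152])
s,R=pose(); print("spot",s["ee_pos"]+R@np.array([.1135,0,.075]))
t=grab("top"); g=cv2.cvtColor(t["color"],cv2.COLOR_RGB2HSV); m=((g[:,:,1]<60)&(g[:,:,2]>140)); m[:,:312]=0;m[:215]=0;m[285:]=0;m[:,425:]=0
for c in blobs(m.astype(np.uint8),60): print("white",cv2.contourArea(c),np.array(cv2.minEnclosingCircle(np.array([onz(t,*p,.032)[:2] for p in c.reshape(-1,2)],np.float32))[0]))
E
```

```text
clock: 38.5
ee_pos: [0.5569, 0.1393, 0.2471]
ee_rot: [0.0, 0.998, -0.066, -0.0]
contact_force: [1.4, 0.1, -1.8]
width: 0.0328
finger_force: 60.7
clock: 39.12
ee_pos: [0.5602, 0.1463, 0.1555]
ee_rot: [-0.0, 0.998, -0.066, 0.001]
contact_force: [0.8, 0.6, -1.9]
width: 0.0326
finger_force: 60.8
tcp [0.5602 0.1463 0.1555] tool cm [-0.02 -0.03  0.35] twist 0 q6 1.77 tilt 0.07
spot [0.67280199 0.13132328 0.08062428]
white 422.0 [ 0.43652159 -0.1954153 ]
```

```bash
python3 -m creep '[[0,0,0.3,0],[0,0,0,0],[0,0,0,0],[0,0,0,0],[0,0,0,0]]'|head -2; for i in 1 2 3; do python3 -m creep '[[0,0,0,0],[0,0,0,0],[0,0,0,0],[0,0,0,0],[0,0,0,0]]' | head -2; done; python3 - <<'E'
from h import *
togo([.5645,.0055,.152])
E
```

```text
clock: 39.8
ee_pos: [0.5594, 0.1463, 0.1519]
clock: 40.42
ee_pos: [0.5594, 0.1463, 0.1518]
clock: 41.05
ee_pos: [0.5594, 0.1463, 0.1518]
clock: 41.68
ee_pos: [0.5594, 0.1463, 0.1518]
tcp [0.5594 0.1463 0.1518] tool cm [ 2.34 13.89 -0.02] twist 0 q6 1.76 tilt 0.0
```

```bash
python3 -m creep '[[0.5,3,0,0],[0.6,4,0,0],[0.6,4,0,0],[0.6,2.9,0,0],[0,0,0,0]]'; for i in 1 2 3 4; do python3 -m creep '[[0,0,0,0],[0,0,0,0],[0,0,0,0],[0,0,0,0],[0,0,0,0]]' | head -2; done; python3 - <<'E'
from h import *
s,R=pose(); print("spot",s["ee_pos"]+R@np.array([.1135,0,.075]))
togo([.338,.298,.25],-.066)
E
```

```text
clock: 42.3
ee_pos: [0.5646, 0.0033, 0.1519]
ee_rot: [0.0, 0.998, -0.067, 0.0]
contact_force: [0.7, 0.8, -2.1]
width: 0.0331
finger_force: 60.8
clock: 42.92
ee_pos: [0.564, 0.0058, 0.1518]
clock: 43.55
ee_pos: [0.564, 0.0054, 0.1518]
clock: 44.18
ee_pos: [0.564, 0.0055, 0.1518]
clock: 44.8
ee_pos: [0.564, 0.0055, 0.1518]
spot [ 0.67655378 -0.00939398  0.07681761]
tcp [0.564  0.0055 0.1518] tool cm [-26.24 -26.05  -9.82] twist 1.506 q6 1.51 tilt 0.0
```

```bash
python3 -m creep '[[0,0,-5,0],[0,0,-5,0],[-4,-0.5,-1,0],[-4.5,-0.5,0,0],[-4.5,-0.5,0,0]]'|head -2; python3 -m creep '[[-4.5,-0.5,0,0],[0,0,0,-0.17],[0,0,0,-0.17],[0,0,0,-0.17],[0,0,0,-0.17]]'|head -2; python3 -m creep '[[0,0,0,-0.17],[0,0,0,-0.17],[0,0,0,-0.17],[0,0,0,-0.17],[0,0,0,-0.17]]'|head -2;python3 -m creep '[[0,0,0,-0.11],[0,0,0,0],[0,0,0,0]]'; python3 - <<'E'
from h import *
togo([.338,.293,.25],-.066)
t=grab("top"); g=cv2.cvtColor(t["color"],cv2.COLOR_RGB2HSV); m=((g[:,:,1]<60)&(g[:,:,2]>140)); m[:,:312]=0;m[:215]=0;m[285:]=0;m[:,425:]=0
for c in blobs(m.astype(np.uint8),60): print("white",cv2.contourArea(c),np.array(cv2.minEnclosingCircle(np.array([onz(t,*p,.032)[:2] for p in c.reshape(-1,2)],np.float32))[0]))
E
```

```text
clock: 45.42
ee_pos: [0.4357, 0.0376, 0.2621]
clock: 46.05
ee_pos: [0.393, 0.0482, 0.262]
clock: 46.68
ee_pos: [0.393, 0.0482, 0.262]
clock: 47.05
ee_pos: [0.3931, 0.0482, 0.2619]
ee_rot: [0.0, 0.729, 0.684, 0.0]
contact_force: [-1.0, -0.5, -1.8]
width: 0.033
finger_force: 60.8
tcp [0.3931 0.0482 0.2619] tool cm [24.08 -7.06  1.19] twist 0.002 q6 -0.1 tilt 0.01
white 409.5 [ 0.43664038 -0.19481403]
```

```bash
python3 -m creep '[[4.8,-1.4,0,0],[4.8,-1.4,0,0],[4.8,-1.4,0,0],[4.8,-1.4,0,0],[4.8,-1.4,0,0]]'|head -2; python3 -m creep '[[0,0,4,0],[0,0,5,0],[0,0,5,0],[0,0,5,0],[0,0,0,0]]'; python3 -m creep '[[0,0,2,0],[0,0,0,0],[0,0,0,0]]'; python3 - <<'E'
from h import *
togo([.338,.293,.023],-.066)
E
```

```text
clock: 47.72
ee_pos: [0.3377, 0.2937, 0.2619]
clock: 48.35
ee_pos: [0.3359, 0.2908, 0.0685]
ee_rot: [-0.001, 0.729, 0.685, -0.005]
contact_force: [0.5, -1.0, -2.2]
width: 0.0331
finger_force: 60.7
clock: 48.72
ee_pos: [0.3393, 0.2926, 0.0537]
ee_rot: [0.001, 0.729, 0.685, 0.002]
contact_force: [0.3, -0.3, -1.8]
width: 0.0327
finger_force: 60.8
tcp [0.3393 0.2926 0.0537] tool cm [ 0.02 -0.14  3.07] twist 0.004 q6 0.52 tilt 0.21
```

```bash
python3 -m creep '[[0,0,2,0],[0,0,0.6,0],[0,0,0.2,0],[0,0,0,0],[0,0,0,0]]'; python3 -m creep '[[0,0,0.2,0],[0,0,0,0],[0,0,0,0]]'
```

```text
clock: 49.35
ee_pos: [0.3384, 0.2922, 0.0242]
ee_rot: [0.0, 0.729, 0.685, 0.0]
contact_force: [0.5, -0.5, -2.7]
width: 0.033
finger_force: 60.9
clock: 49.72
ee_pos: [0.3384, 0.2922, 0.023]
ee_rot: [0.0, 0.729, 0.685, 0.001]
contact_force: [-1.3, -0.4, 10.0]
width: 0.0332
finger_force: 62.4
```

```bash
python3 -m creep '[[0,0,0,0],[0,0,0,0],[0,0,0,0],[0,0,0,0]]' 6; python3 -m creep '[[0,0,-3,0],[0,0,-4,0],[0,0,-5,0],[0,0,-5,0],[0,0,-5,0]]'; python3 -m creep '[[-4,0,0,0],[-4,0,0,0],[-4,0,0,0],[-4,0,0,0],[-4,0,0,0]]'; python3 -m creep '[[0,0,0,0],[0,0,0,0],[0,0,0,0],[0,0,0,0]]'|head -2; python3 - <<'E'
from h import *
from rods import band
t=grab("top"); hsv=g=cv2.cvtColor(t["color"],cv2.COLOR_RGB2HSV); m=((g[:,:,1]<60)&(g[:,:,2]>140)); m[:,:312]=0;m[:215]=0;m[285:]=0;m[:,425:]=0
for c in blobs(m.astype(np.uint8),60): print("white",cv2.contourArea(c),np.array(cv2.minEnclosingCircle(np.array([onz(t,*p,.032)[:2] for p in c.reshape(-1,2)],np.float32))[0]))
m=np.zeros(hsv.shape[:2],np.uint8); m[255:312,148:245]=cv2.inRange(hsv,(100,90,40),(130,255,255))[255:312,148:245]
c=np.vstack(blobs(m,20)).reshape(-1,2)
P=np.array([onz(t,*p,.036)[:2] for p in c]).astype(np.float32); print("handle",cv2.minAreaRect(P))
for b in ((10,28,(235,120,290,215),80),(105,128,(290,120,335,215),80)):
    print([(p,a,onz(t,*p,.077).round(4)) for p,a in band(t,*b)])
E
```

```text
clock: 50.22
ee_pos: [0.3381, 0.292, 0.0217]
ee_rot: [-0.0, 0.729, 0.685, -0.0]
contact_force: [-0.3, -0.1, 0.6]
width: 0.0597
finger_force: 0.0
clock: 50.85
ee_pos: [0.3376, 0.2918, 0.2433]
ee_rot: [-0.0, 0.729, 0.685, -0.0]
contact_force: [0.4, -0.4, -1.0]
width: 0.0596
finger_force: 0.0
clock: 51.48
ee_pos: [0.3253, 0.0913, 0.2418]
ee_rot: [0.0, 0.729, 0.685, -0.0]
contact_force: [0.2, 0.1, 0.4]
width: 0.06
finger_force: 0.0
clock: 51.98
ee_pos: [0.3257, 0.0933, 0.2417]
white 410.5 [ 0.43690801 -0.19496523]
handle ((0.3375757932662964, 0.26581087708473206), (0.12148325145244598, 0.03465098887681961), 86.60694122314453)
[(array([252.7, 199. ]), 66.5, array([0.5399, 0.1466, 0.077 ])), (array([259.8, 144.3]), 156.5, array([0.6733, 0.1322, 0.077 ]))]
[(array([310.5, 197. ]), 54.0, array([0.547 , 0.0084, 0.077 ])), (array([319.7, 143.2]), 126.5, array([ 0.6784, -0.0125,  0.077 ]))]
```

Check blue's tilt more exactly from the near view taken after rolling.

```bash
python3 - <<'E'
from h import *
for n,box,hl,hh in (("w4.npz",(255,270,305,330),105,128),("w3.npz",(255,270,310,325),10,28)):
    f=dict(np.load(n)); g=cv2.cvtColor(f["color"],cv2.COLOR_RGB2HSV)
    m=cv2.inRange(g,(hl,80,40),(hh,255,255)); k=np.zeros_like(m); x0,y0,x1,y1=box; k[y0:y1,x0:x1]=m[y0:y1,x0:x1]
    c=max(blobs(k,50),key=cv2.contourArea).reshape(-1,2); P=np.array([onz(f,*p,.077)[:2] for p in c]).astype(np.float32); print(n,"patch",cv2.minAreaRect(P))
    gr=cv2.cvtColor(f["color"],cv2.COLOR_RGB2GRAY)
    for v in ((200,230,285,300,315) if n=="w4.npz" else (200,240,285,300,312)): print(v,gr[v,250:312:2])
    print("cam",(-f["R"].T@f["t"]).round(3))
E
```

```text
w4.npz patch ((0.6800271272659302, -0.0114180538803339), (0.02377600595355034, 0.04233354330062866), 81.68553924560547)
200 [110 111 110 110 109  96 114 129 140 147 156 166 167 164 171 170 171 171
 168 164 160 154 144 136 130 112 105 108 108 108 107]
230 [108 109 108 108 105  95 115 130 140 146 155 165 165 162 168 169 170 167
 166 160 158 151 139 132 120 102 105 105 104 104 105]
285 [ 63  63  63  64  60 103 169  82  55  56  56  56  57  57  57  57  55  57
  57  57  55 141 171 135 108 104 139 151 145 132 196]
300 [ 61  62  61  62  60  99 167  83  56  57  57  57  57  56  58  57  57  58
  60  57  60 150 167 130 105  57 104 143 137 139 141]
315 [141 140 146 151 152 134 163  88  55  57  57  59  58  57  58  58  58  56
  57  55  67 164 158 122 130 148 141 145 142 149 150]
cam [0.532 0.01  0.322]
w3.npz patch ((0.673953115940094, 0.1320285201072693), (0.024964580312371254, 0.042446333914995193), 81.83287811279297)
200 [ 77  78  77  77  66  80  91  99 108 111 112 119 127 126 122 125 123 121
 119 115 111 109 101  90  83  67  76  76  76  77  76]
240 [ 18  14  16  16  23  71  87  96 105 111 113 116 123 126 119 121 121 118
 118 113 109 106  99  88  81  49  15  17  17  16  16]
285 [157 157 157 156 158 133  87 125 127 118 119 119 120 119 119 118 117 116
 116 116 114 114 117 132  97 107 156 157 156 157 156]
300 [157 157 157 157 158 153  86 120 128 118 118 119 121 121 120 119 120 119
 119 119 119 119 122 131  96 121 159 155 157 157 157]
312 [157 157 157 157 157 155  87 112 130 122 121 121 119 120 120 121 119 119
 119 119 119 119 121 133  96 119 157 157 151 150 150]
cam [0.528 0.151 0.322]
```

Blue is still tilted ~12° toward −y (no side wall visible left, patch offset 2 mm): the pad had fouled the shoulder. Fix it pressing 5 mm further out, then repeat the readings.

```bash
python3 -m creep '[[0,0,0,-0.17],[0,0,0,-0.17],[0,0,0,-0.17],[0,0,0,-0.17],[0,0,0,-0.17]]' 0 20|head -2; python3 -m creep '[[0,0,0,-0.17],[0,0,0,-0.17],[0,0,0,-0.17],[0,0,0,-0.17],[0,0,0,0]]'|head -2; python3 - <<'E'
from h import *
togo([.671,-.0005,.2417],1.444)
E
```

```text
clock: 52.65
ee_pos: [0.3257, 0.0929, 0.2418]
clock: 53.28
ee_pos: [0.3257, 0.0928, 0.2418]
tcp [0.3257 0.0928 0.2418] tool cm [-35.31  -5.71   0.  ] twist 0.023 q6 -1.52 tilt 0.01
```

```bash
python3 -m creep '[[-5.5,-0.9,0,0.02],[-6,-1,0,0],[-6,-1,0,0],[-6,-1,0,0],[-6,-1,0,0]]'|head -2; python3 -m creep '[[-5.8,-0.8,3,0],[0,0,5,0],[0,0,4,0],[0,0,0,0],[0,0,0,0]]'|head -2; python3 - <<'E'
from h import *
togo([.671,-.0005,.095],1.444)
E
```

```text
clock: 53.9
ee_pos: [0.6146, 0.0086, 0.2414]
clock: 54.52
ee_pos: [0.6677, -0.0054, 0.1246]
tcp [ 0.6677 -0.0054  0.1246] tool cm [-0.26  0.53  2.96] twist 0.003 q6 -1.62 tilt 0.13
```

```bash
python3 -m creep '[[-0.3,0.5,1.5,0],[0,0,1.5,0],[0,0,0.3,0],[0,0,0,0],[0,0,0,0]]'; python3 -m creep '[[0,0,0.4,0],[0,0,0,0],[0,0,0.3,0],[0,0,0,0]]';python3 -m creep '[[0,0,0.3,0],[0,0,0,0],[0,0,0,0]]'
```

```text
clock: 55.15
ee_pos: [0.6705, -0.0011, 0.0907]
ee_rot: [0.0, 0.061, 0.998, -0.0]
contact_force: [0.2, -1.0, -0.4]
width: 0.0
finger_force: 0.0
clock: 55.65
ee_pos: [0.6726, -0.0012, 0.085]
ee_rot: [0.003, 0.062, 0.998, -0.0]
contact_force: [2.2, -0.1, 5.8]
width: 0.0002
finger_force: 3.0
clock: 56.02
ee_pos: [0.6743, -0.0013, 0.0831]
ee_rot: [0.005, 0.062, 0.998, -0.0]
contact_force: [4.3, 1.4, 6.6]
width: -0.0001
finger_force: 4.0
```

```bash
python3 -m creep '[[0,0,-3,0],[0,0,-4,0],[3.5,-0.3,-3,0],[4,-0.3,0,0],[0,0,0,0]]' 8.5|head -2;  python3 -m creep '[[0,0,0,0],[0,0,0,0],[0,0,0,0]]'|head -2; cat > chk.py <<'E'
from h import *
f=grab("wrist"); g=cv2.cvtColor(f["color"],cv2.COLOR_RGB2HSV)
m=cv2.inRange(g,(105,80,40),(128,255,255)); u,v=map(int,proj(f,[.68,-.0095,.077])); k=np.zeros_like(m); k[v-32:v+32,u-25:u+25]=m[v-32:v+32,u-25:u+25]
c=max(blobs(k,50),key=cv2.contourArea).reshape(-1,2); P=np.array([onz(f,*p,.077)[:2] for p in c]).astype(np.float32); print("patch",cv2.minAreaRect(P))
gr=cv2.cvtColor(f["color"],cv2.COLOR_RGB2GRAY)
for w in (v-12,v,v+10): print(w,u-30,gr[w,u-30:u+30:2])
print("cam",(-f["R"].T@f["t"]).round(3),robot.state()["ee_pos"].round(4))
E
python3 chk.py
```

```text
clock: 56.65
ee_pos: [0.591, 0.003, 0.1802]
clock: 57.02
ee_pos: [0.5958, 0.0021, 0.1799]
patch ((0.6796833872795105, -0.009976912289857864), (0.023719921708106995, 0.04134495183825493), 82.21643829345703)
293 247 [ 62  63  63  62  62  81 145 175  76  58  59  58  58  60  59  59  59  58
  58  60  59  57 100 179 144  95 109 151 144 145]
305 247 [ 62  63  62  61  59  82 146 175  76  59  60  60  59  60  60  60  59  60
  60  60  60  56 120 177 132  84  59 131 137 125]
315 247 [ 60  60  58  58  66  83 147 162  68  57  57  59  59  59  60  60  59  58
  58  58  58  58 146 175 121 113 141 145 138 136]
cam [0.532 0.01  0.314] [0.5956 0.0022 0.1799]
```

Blue is now symmetric (side strips equal left/right). Repeat the metering: regrasp the meter.

```bash
python3 -m creep '[[4,0.3,-3,0],[5,0.5,-3,0],[5,0.8,0,0],[5,0.8,0,0.17],[0,0,0,0.17]]'|head -2; python3 -m creep '[[0,0,0,0.17],[0,0,0,0.17],[0,0,0,0.17],[0,0,0,0.17],[0,0,0,0.17]]'|head -2; python3 -m creep '[[0,0,0,0.17],[0,0,0,0.14],[0,0,0,0],[0,0,0,0]]' 6|head -2; python3 - <<'E'
from h import *
togo([.3385,.292,.2417],-.066)
E
```

```text
clock: 57.7
ee_pos: [0.4046, 0.0507, 0.2399]
clock: 58.32
ee_pos: [0.4098, 0.0493, 0.2404]
clock: 58.82
ee_pos: [0.4096, 0.0494, 0.2403]
tcp [0.4096 0.0494 0.2403] tool cm [23.88 -8.31 -0.14] twist 0.016 q6 -0.1 tilt 0.0
```

```bash
python3 -m creep '[[4.8,-1.65,0,0.01],[4.8,-1.65,0,0],[4.8,-1.65,0,0],[4.8,-1.65,0,0],[4.7,-1.65,0,0]]'|head -2; python3 -m creep '[[0,0,3,0],[0,0,5,0],[0,0,5,0],[0,0,5,0],[0,0,0,0]]'|head -2; python3 -m creep '[[0,0,2.2,0],[0,0,0,0],[0,0,0,0]]'|head -2; python3 - <<'E'
from h import *
togo([.3385,.292,.023],-.066)
E
```

```text
clock: 59.45
ee_pos: [0.341, 0.2946, 0.2404]
clock: 60.08
ee_pos: [0.3391, 0.2917, 0.057]
clock: 60.45
ee_pos: [0.3424, 0.2935, 0.0402]
tcp [0.3424 0.2935 0.0402] tool cm [-0.17 -0.38  1.72] twist 0.004 q6 0.52 tilt 0.19
```

```bash
python3 -m creep '[[-0.1,-0.3,1.5,0],[0,0,0.2,0],[0,0,0,0],[0,0,0,0]]'; python3 -m creep '[[0,0,0,0],[0,0,0,0],[0,0,0,0],[0,0,0,0],[0,0,0,0]]' 2.5 60; python3 -m creep '[[0,0,-2,0],[0,0,-3,0],[0,0,-4,0],[0,0,-5,0],[0,0,-5,0]]';python3 -m creep '[[0,0,-4,0],[0,0,0,0],[0,0,0,0]]'; python3 - <<'E'
from h import *
f=grab("wrist"); s,R=pose(); T=s["ee_pos"]
hsv=cv2.cvtColor(f["color"],cv2.COLOR_RGB2HSV); m=cv2.inRange(hsv,(100,90,40),(130,255,255))
for c in blobs(m,300): print("blue",cv2.boundingRect(c))
print(np.round(proj(f,T+R@np.array([.035,0,-.019])),1))
E
```

```text
clock: 60.95
ee_pos: [0.3388, 0.2923, 0.022]
ee_rot: [0.0, 0.729, 0.685, 0.001]
contact_force: [0.2, -0.1, -0.3]
width: 0.0599
finger_force: 0.0
clock: 61.58
ee_pos: [0.3384, 0.2922, 0.0218]
ee_rot: [0.0, 0.729, 0.685, 0.0]
contact_force: [0.5, 0.1, 5.8]
width: 0.0329
finger_force: 61.2
clock: 62.2
ee_pos: [0.3375, 0.2916, 0.2124]
ee_rot: [-0.0, 0.729, 0.685, -0.001]
contact_force: [1.2, 0.5, -2.4]
width: 0.0329
finger_force: 60.1
clock: 62.58
ee_pos: [0.3372, 0.2915, 0.2503]
ee_rot: [-0.0, 0.729, 0.685, -0.001]
contact_force: [-0.5, 0.9, -1.9]
width: 0.033
finger_force: 60.4
blue (238, 213, 84, 136)
[275.9 206.6]
```

Same grip. To the puck again (same route).

```bash
python3 -m creep '[[-2,0.7,0,0.1],[-4,1,0,0.17],[-4,1,0,0],[-4,1.2,0,0],[-4,1.2,0,0]]'|head -2; python3 -m creep '[[-4.1,2.9,0,0],[-4.1,2.9,0,0],[-4.2,2.9,0,0],[-4.2,2.9,0,0],[0,0,0,0.17]]'|head -2; python3 -m creep '[[0,0,0,0.17],[0,0,0,0.17],[0,0,0,0.17],[0,0,0,0.17],[0,0,0,0.17]]'|head -2; python3 -m creep '[[0,0,0,0.17],[0,0,0,0.17],[0,0,0,0.17],[0,0,0,0.17],[0,0,0,0.17]]'|head -2; python3 -m creep '[[0,0,0,0.17],[0,0,0,0.17],[0,0,0,0.16],[0,0,0,0],[0,0,0,0]]';python3 - <<'E'
from h import *
h=np.radians(-65); S=np.array([.4372,-.1956]); C=S-.1135*np.array([np.cos(h),np.sin(h)]); togo([*C,.107],np.radians(-155))
E
```

```text
clock: 63.25
ee_pos: [0.3391, 0.1049, 0.2497]
clock: 63.88
ee_pos: [0.3971, -0.0922, 0.2498]
clock: 64.5
ee_pos: [0.3949, -0.0881, 0.2494]
clock: 65.12
ee_pos: [0.3949, -0.0881, 0.2494]
clock: 65.75
ee_pos: [0.3955, -0.0884, 0.2504]
ee_rot: [0.0, 0.845, -0.535, -0.001]
contact_force: [-0.4, 0.1, -0.9]
width: 0.0331
finger_force: 60.3
tcp [ 0.3955 -0.0884  0.2504] tool cm [ 0.15  0.73 14.34] twist 0.005 q6 2.2 tilt 0.14
```

```bash
python3 -m creep '[[0.1,0.6,4,0],[0,0,4,0],[0,0,4,0],[0,0,2.3,0],[0,0,0,0]]'|head -2; python3 - <<'E'
from h import *
s,R=pose(); print("spot",s["ee_pos"]+R@np.array([.1135,0,.075]))
t=grab("top"); g=cv2.cvtColor(t["color"],cv2.COLOR_RGB2HSV); m=((g[:,:,1]<60)&(g[:,:,2]>140)); m[:,:308]=0;m[:215]=0;m[285:]=0;m[:,425:]=0
for c in blobs(m.astype(np.uint8),60): print("white",cv2.contourArea(c),np.array(cv2.minEnclosingCircle(np.array([onz(t,*p,.032)[:2] for p in c.reshape(-1,2)],np.float32))[0]))
E
for i in 1 2 3 4; do python3 -m creep '[[0,0,0,0],[0,0,0,0],[0,0,0,0],[0,0,0,0],[0,0,0,0]]' | head -2; done; python3 -m creep '[[0,0,-5,0],[0,0,-5,0],[0,0,-4,0],[0,0,0,-0.17],[0,0,0,-0.17]]'|head -2;  python3 -m creep '[[0,0,0,-0.17],[0,0,0,-0.17],[0,0,0,-0.17],[0,0,0,-0.16],[0,0,0,0]]'|head -2; python3 - <<'E'
from h import *
s,R=pose(); print(np.arctan2(R[1,0],R[0,0]));togo([.5605,.1466,.152])
E
```

```text
clock: 66.38
ee_pos: [0.3901, -0.0917, 0.1069]
spot [ 0.43823299 -0.19417564  0.03145907]
white 166.5 [ 0.44067234 -0.19680551]
clock: 67.05
ee_pos: [0.3911, -0.0922, 0.1085]
clock: 67.68
ee_pos: [0.3911, -0.0921, 0.1083]
clock: 68.3
ee_pos: [0.391, -0.0921, 0.1083]
clock: 68.92
ee_pos: [0.3911, -0.0921, 0.1083]
clock: 69.55
ee_pos: [0.3908, -0.092, 0.249]
clock: 70.18
ee_pos: [0.3906, -0.0919, 0.2481]
-0.12299091600848855
tcp [ 0.3906 -0.0919  0.2481] tool cm [ 13.94 -25.75   9.61] twist 0 q6 1.18 tilt 0.04
```

Now yellow, then blue (target flat at (0.680, −0.0095)).

```bash
python3 -m creep '[[2.7,-5,0,0],[2.7,-5,0,0],[2.7,-5,0,0],[2.7,-5,0,0],[2.7,-5,0,0]]'|head -2; python3 -m creep '[[0.3,-0.7,2,0],[0,0,4,0],[0,0,3.6,0],[0,0,0,0],[0,0,0,0]]'|head -2;  for i in 1 2 3 4; do python3 -m creep '[[0,0,0,0],[0,0,0,0],[0,0,0,0],[0,0,0,0],[0,0,0,0]]' | head -2; done; python3 - <<'E'
from h import *
s,R=pose(); print("spot",s["ee_pos"]+R@np.array([.1135,0,.075]))
h=np.arctan2(R[1,0],R[0,0]); togo([.680-.1135*np.cos(h),-.0095-.1135*np.sin(h),.152])
E
```

```text
clock: 70.8
ee_pos: [0.5559, 0.1414, 0.2479]
clock: 71.42
ee_pos: [0.56, 0.1463, 0.1532]
clock: 72.05
ee_pos: [0.5591, 0.1463, 0.1524]
clock: 72.68
ee_pos: [0.5591, 0.1463, 0.1523]
clock: 73.3
ee_pos: [0.5591, 0.1463, 0.1523]
clock: 73.92
ee_pos: [0.5591, 0.1463, 0.1523]
spot [0.67178567 0.13257749 0.07731011]
tcp [0.5591 0.1463 0.1523] tool cm [ 2.53 14.    0.03] twist 0 q6 1.75 tilt 0.0
```

```bash
python3 -m creep '[[0.6,3,0,0],[0.6,4,0,0],[0.6,4,0,0],[0.7,3,0,0],[0,0,0,0]]'|head -2; for i in 1 2 3 4; do python3 -m creep '[[0,0,0,0],[0,0,0,0],[0,0,0,0],[0,0,0,0],[0,0,0,0]]' | head -2; done; python3 - <<'E'
from h import *
s,R=pose(); print("spot",s["ee_pos"]+R@np.array([.1135,0,.075]))
E
python3 -m creep '[[0,0,-5,0],[0,0,-5,0],[-4,-0.5,-1,0],[-4.5,-0.5,0,0],[-4.5,-0.5,0,0]]'|head -2; python3 -m creep '[[-4.5,-0.5,0,0],[0,0,0,-0.17],[0,0,0,-0.17],[0,0,0,-0.17],[0,0,0,-0.17]]'|head -2; python3 -m creep '[[0,0,0,-0.17],[0,0,0,-0.17],[0,0,0,-0.17],[0,0,0,-0.17],[0,0,0,-0.17]]'|head -2;python3 -m creep '[[0,0,0,-0.11],[0,0,0,0],[0,0,0,0]]'|head -2; python3 - <<'E'
from h import *
togo([.338,.293,.25],-.066)
E
```

```text
clock: 74.55
ee_pos: [0.5677, 0.002, 0.1525]
clock: 75.18
ee_pos: [0.567, 0.0046, 0.1523]
clock: 75.8
ee_pos: [0.567, 0.0043, 0.1523]
clock: 76.42
ee_pos: [0.567, 0.0043, 0.1523]
clock: 77.05
ee_pos: [0.5671, 0.0043, 0.1523]
spot [ 0.67972482 -0.00944451  0.07733514]
clock: 77.68
ee_pos: [0.4384, 0.0352, 0.2626]
clock: 78.3
ee_pos: [0.3956, 0.0453, 0.2625]
clock: 78.92
ee_pos: [0.3956, 0.0453, 0.2625]
clock: 79.3
ee_pos: [0.3957, 0.0453, 0.2624]
tcp [0.3957 0.0453 0.2624] tool cm [24.43 -7.09  1.24] twist 0.012 q6 -0.11 tilt 0.01
```

```bash
python3 -m creep '[[4.9,-1.4,0,0],[4.9,-1.4,0,0],[4.9,-1.4,0,0],[4.9,-1.4,0,0],[4.8,-1.4,0,0]]'|head -2; python3 -m creep '[[0,0,4,0],[0,0,5,0],[0,0,5,0],[0,0,5,0],[0,0,0,0]]'|head -2; python3 -m creep '[[0,0,2,0],[0,0,0,0],[0,0,0,0],[0,0,0,0]]';  python3 - <<'E'
from h import *
togo([.338,.293,.0225],-.066)
E
```

```text
clock: 79.92
ee_pos: [0.3381, 0.2943, 0.2624]
clock: 80.55
ee_pos: [0.3362, 0.2914, 0.069]
clock: 81.05
ee_pos: [0.3393, 0.2931, 0.0539]
ee_rot: [0.0, 0.725, 0.688, 0.002]
contact_force: [0.6, 0.7, -2.0]
width: 0.0332
finger_force: 60.9
tcp [0.3393 0.2931 0.0539] tool cm [-0.02 -0.14  3.13] twist 0.014 q6 0.51 tilt 0.18
```

```bash
python3 -m creep '[[0,0,2,0],[0,0,0.6,0],[0,0,0.2,0],[0,0,0,0],[0,0,0,0]]'; python3 -m creep '[[0,0,0.2,0],[0,0,0,0],[0,0,0,0]]'
```

```text
clock: 81.68
ee_pos: [0.3387, 0.2927, 0.0247]
ee_rot: [0.0, 0.725, 0.688, 0.0]
contact_force: [0.8, 0.1, -1.7]
width: 0.0331
finger_force: 61.0
clock: 82.05
ee_pos: [0.3385, 0.2926, 0.0223]
ee_rot: [-0.0, 0.725, 0.688, -0.0]
contact_force: [-0.2, -1.0, -1.2]
width: 0.0332
finger_force: 61.0
```

```bash
python3 -m creep '[[0,0,0.1,0],[0,0,0,0],[0,0,0,0]]'|sed -n 4p; python3 -m creep '[[0,0,0,0],[0,0,0,0],[0,0,0,0],[0,0,0,0]]' 6|head -2; python3 -m creep '[[0,0,-3,0],[0,0,-4,0],[0,0,-5,0],[0,0,-5,0],[0,0,-5,0]]'|head -2; python3 -m creep '[[-4,0,0,0],[-4,0,0,0],[-4,0,0,0],[-4,0,0,0],[-4,0,0,0]]'|head -2; python3 -m creep '[[0,0,0,0],[0,0,0,0],[0,0,0,0],[0,0,0,0]]'|head -2; python3 - <<'E'
from h import *
from rods import band
t=grab("top"); hsv=g=cv2.cvtColor(t["color"],cv2.COLOR_RGB2HSV); m=((g[:,:,1]<60)&(g[:,:,2]>140)); m[:,:312]=0;m[:215]=0;m[285:]=0;m[:,425:]=0
for c in blobs(m.astype(np.uint8),60): print("white",cv2.contourArea(c),np.array(cv2.minEnclosingCircle(np.array([onz(t,*p,.032)[:2] for p in c.reshape(-1,2)],np.float32))[0]))
m=np.zeros(hsv.shape[:2],np.uint8); m[255:312,148:245]=cv2.inRange(hsv,(100,90,40),(130,255,255))[255:312,148:245]
c=np.vstack(blobs(m,20)).reshape(-1,2)
P=np.array([onz(t,*p,.036)[:2] for p in c]).astype(np.float32); print("handle",cv2.minAreaRect(P))
for b in ((10,28,(235,120,290,215),80),(105,128,(290,120,335,215),80)):
    print([(p,a,onz(t,*p,.077).round(4)) for p,a in band(t,*b)])
E
```

```text
contact_force: [-1.2, -0.4, 5.5]
clock: 82.92
ee_pos: [0.3385, 0.2926, 0.0212]
clock: 83.55
ee_pos: [0.338, 0.2924, 0.2429]
clock: 84.18
ee_pos: [0.3276, 0.0917, 0.2413]
clock: 84.68
ee_pos: [0.328, 0.0937, 0.2412]
white 407.5 [ 0.43638355 -0.19461814]
handle ((0.3382421135902405, 0.26665595173835754), (0.12097466737031937, 0.03438349440693855), 87.42158508300781)
[(array([252.7, 199. ]), 66.5, array([0.5399, 0.1466, 0.077 ])), (array([259.8, 144.3]), 156.5, array([0.6733, 0.1322, 0.077 ]))]
[(array([310.1, 197. ]), 55.0, array([0.547 , 0.0094, 0.077 ])), (array([319., 143.]), 128.0, array([ 0.6788, -0.0108,  0.077 ]))]
```

```bash
python3 -c "
from plant import close_job; print(close_job())"
```

```text
the job is handed in; nothing more can be done
None
```

The job is handed in, with no verdict shown. The puck is seated, the yellow and blue flats (the only rods present) face up, and the meter has read puck, yellow and blue and lies back on its mat. I found blue about 10° off after a first pass, so I levelled it and repeated all the readings.

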